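Set the oiled chisel handles to dry and put the swabs away

ROBOT

A 6-joint arm with a two-finger parallel gripper is mounted at the origin on a cart in front of the work surface, level with it; the furniture and walls round the work are solid. World frame = base frame: x ahead of the robot, y to its left, z up, the work surface at z = 0. Lengths are in m, angles in rad, forces in N, time in s.
With the tool pointing down it reaches from about 0.35 to 0.775 m from the base axis. Payload 5.5 kg.
Tool frame: the origin (TCP) lies at the very end of the fingers, on their centre line; the grasp point (between the pads) lies 19 mm behind it (manip.pinch_z is the distance from the TCP to the grasp point, in m); z points along the fingers, y is the line along which they close (so a half turn about z gives the same grasp; the last joint's range is limited). The gripper opens to 85 mm and grips with 20 to 120 N. Pads are 22 mm wide; open, the fingers measure 114 mm over their backs; the gripper's body (76 mm by 85 mm) begins 54 mm behind the grasp point. The pads swing forward as they close: fully open they stand 13 mm farther back than shut.
Start: joints at [0.97, 0.313, 0.046, 1.304, 0, 1.431], TCP at [0.256, 0.515, 0.231] pointing down, gripper open.
Joint ranges: [-2.76, 2.76], [-0.86, 1.69], [-1.03, 1.26], [-2.2, 2.34], [-1.47, 1.5], [-3.14, 3.14]. Speed limits (rad/s): [2.57, 2.57, 3.14, 3.14, 3.14, 3.14].

INTERFACE

Orientations are given as a unit quaternion [w, x, y, z].
In Python, from workcell import get_obs, vision, manip gives the robot as it stands.
- The arm moves only by the tool drive_tool, never from a script. Its argument "motion" is one flat list of numbers, 7 for each row, row after row: the turn, a rotation vector about the tool's x, y, z each as a share of 6 degrees, from -1 to 1, then the shift along the tool's x, y, z each as a share of 1 m, from -1 to 1, then the gripper command: -1 is shut, 1 is fully open, values between are in proportion. A call has 1 to 20 rows; each row shifts and turns the commanded pose from where the row before left it, along the tool's axes as they then stand; what a row does not reach is not made up. A row lasts 1/12 s, in which the tool goes at most 41.7 mm and 7.16 degrees, less where a joint would pass 70% of its speed; a pose out of reach is approached as far as the arm can. A call with a number of a shift or a turn outside -1 to 1 is refused whole. A call with a gripper value outside its range is refused whole. The fingers move at their own pace and stop on an object; "grip_force" is the grip in N (left out, the last holds). Time passes only in rows, so rows that do not move let the fingers close. It gives the time, the measured TCP pose, the force, the opening and the grip force at its end, in the units of the state.
- get_obs(): the state, without advancing time (a new reading comes with each control period).
- vision.get_image(name): name is "scene" or "top"; returns (picture, depth): 480x640x3 uint8, red, green, blue; 480x640 float32, m along the optical axis (not along the pixel's ray), 0 where there is no reading.
- vision.camera_model(name): a dict with "intrinsics" (3x3 intrinsics, pixels), "k1" (the pictures are not rectified: a ray, as slopes to the right and down, at radius r is drawn at 1 + k1 r^2 times it, then the intrinsics apply), "R" (3x3) and "t" (3): a world point X has camera coordinates R X + t. Camera axes: x right, y down, z forward; pixel columns grow to the right and rows downward; lengths in m; the calibration is good to about 2 mm. A picture is of the moment at which its call begins. camera_model takes no time and is no camera call.
- manip.sign_off(): hands the job in; it is judged then, once.
The state is a dict: "clock": time; "joint_positions": joint angles; "joint_velocities": joint speeds; "effort": joint torques, N m; "eef_pos": TCP position; "tcp_rot": TCP orientation; "wrist_force": force on the tool from outside, world axes, zero at the start; "wrist_torque": the same for the moment, N m; "opening": opening from 0.0 (shut) to 1.0 (fully open); "grasp_force": force on a finger pad.
Only numpy, scipy, OpenCV 4.12 (cv2) and the standard library are available. Lean on these libraries where they do the work, as an engineer would, in place of code of your own. Each camera call takes 0.05 s, during which the arm holds its last target. There are 200 camera calls.

TASK

Lay every chisel handle across both narrow rails of the sloped drying rack, each in its own gap between the teeth, resting on both rails about midway along its length with the brass ferrule uphill. When all are on the rack, push each oiling swab down into the storage tube with its own colour until its collar rests on the mouth of the tube. Do not knock over the oil bottle.

Things in the scene. Friction and masses are not known exactly. Their poses are not given: they have to be found in the camera images.
- drying_rack: Fixed rack, base 120 (x) x 370 (y) x 12 mm, origin under its centre, x towards the high rail, z up. Two plywood rails 8 mm thick run along y, free below: low at x = -38, top edge z = 70 mm; high at x = +38, top edge z = 89 mm, so handles slope up 0.245 rad to +x. Teeth 20 mm wide, 9 mm high on both at y = -165 to 165 every 55 mm; six gaps between, centred at y = -137.5 to 137.5 mm.
- rack_mid (a point): Point at x = 0, y = 0, z = 94 mm of the rack: the height at which the axis of a handle lying properly in a gap passes midway between the two rails (at y = 0 itself there is a tooth; the nearest gaps are centred 27.5 mm to either side).
- handle_1: Octagonal wooden chisel handle, 26 mm across flats, 120 mm of wood along its x axis, then a brass ferrule (19 mm diameter, 18 mm long) on the +x end. Origin on its axis at the middle of the wood. 90 g. Lies on the bench with its axis 13 mm up, ferrule pointing away from the robot within about 30 degrees. May be absent (four to six are present).
- handle_2: Octagonal wooden chisel handle, 26 mm across flats, 120 mm of wood along its x axis, then a brass ferrule (19 mm diameter, 18 mm long) on the +x end. Origin on its axis at the middle of the wood. 90 g. Lies on the bench with its axis 13 mm up, ferrule pointing away from the robot within about 30 degrees. May be absent (four to six are present).
- handle_3: Octagonal wooden chisel handle, 26 mm across flats, 120 mm of wood along its x axis, then a brass ferrule (19 mm diameter, 18 mm long) on the +x end. Origin on its axis at the middle of the wood. 90 g. Lies on the bench with its axis 13 mm up, ferrule pointing away from the robot within about 30 degrees. May be absent (four to six are present).
- handle_4: Octagonal wooden chisel handle, 26 mm across flats, 120 mm of wood along its x axis, then a brass ferrule (19 mm diameter, 18 mm long) on the +x end. Origin on its axis at the middle of the wood. 90 g. Lies on the bench with its axis 13 mm up, ferrule pointing away from the robot within about 30 degrees. May be absent (four to six are present).
- handle_5: Octagonal wooden chisel handle, 26 mm across flats, 120 mm of wood along its x axis, then a brass ferrule (19 mm diameter, 18 mm long) on the +x end. Origin on its axis at the middle of the wood. 90 g. Lies on the bench with its axis 13 mm up, ferrule pointing away from the robot within about 30 degrees. May be absent (four to six are present).
- handle_6: Octagonal wooden chisel handle, 26 mm across flats, 120 mm of wood along its x axis, then a brass ferrule (19 mm diameter, 18 mm long) on the +x end. Origin on its axis at the middle of the wood. 90 g. Lies on the bench with its axis 13 mm up, ferrule pointing away from the robot within about 30 degrees. May be absent (four to six are present).
- tube_stand: Loose but heavy (0.9 kg) grey storage stand, base 90 (x) x 150 (y) x 22 mm, origin under its centre, with two upright aluminium tubes, red-banded at y = +40 mm and blue-banded at y = -40 mm. Tube mouths 120 mm above the bench; bore 13 mm, flared to 20 mm at the mouth, outside 29 mm there.
- mouth_red (a point): Centre of the mouth of the red-banded tube, 120 mm above the bench, tube upright. 35 mm down the bore lies the top of a tight plug which slides down when pushed with about 3 N (up to 66 mm farther) and stays where it is pushed.
- mouth_blue (a point): Centre of the mouth of the blue-banded tube, 120 mm above the bench, tube upright. 35 mm down the bore lies the top of a tight plug which slides down when pushed with about 3 N (up to 66 mm farther) and stays where it is pushed.
- swab_holder: Fixed wooden block 70 (x) x 140 (y) x 50 mm, origin under its centre; two square holes 14.5 mm wide, 35 mm deep, at y = +40 and -40 mm, in which the swabs stand loosely.
- swab_red: Oiling swab with a red grip, standing upright. Origin at the lower tip of its steel stem, z up along it: stem 8 mm diameter to z = 90 mm, black collar 28 mm diameter from 90 to 95 mm, round red grip 18 mm diameter from 95 to 140 mm. 50 g. Home in its tube the collar rests on the mouth.
- swab_blue: Oiling swab with a blue grip, standing upright. Origin at the lower tip of its steel stem, z up along it: stem 8 mm diameter to z = 90 mm, black collar 28 mm diameter from 90 to 95 mm, round blue grip 18 mm diameter from 95 to 140 mm. 50 g. Home in its tube the collar rests on the mouth.
- oil_bottle: Small loose oil bottle, 32 mm diameter, 86 mm high, origin under it; standing beside the work, not to be tipped over.
Not all that is in view belongs to the job. What is shaped like the handle_4 but green or turquoise is not meant.

How it is judged:
On the way, in this order (a step that is already met when the one before it is completed fails the run):
1. every handle present lies across both rails of the rack in a gap of its own, ferrule uphill (x of handle_1 in the frame of drying_rack between -0.018 and 0.018 m and z of handle_1 in the frame of drying_rack between 0.084 and 0.104 m and angle between handle_1's own x axis and vertical between 1.246 and 1.406 rad and angle between the x axis of each of handle_1, handle_2, handle_3, handle_4, handle_5, handle_6 and the x axis of drying_rack, either way round below 0.42 rad and linear speed of each of handle_1, handle_2, handle_3, handle_4, handle_5, handle_6 below 0.03 m/s and (y of handle_1 in the frame of drying_rack between -0.1465 and -0.1285 m or y of handle_1 in the frame of drying_rack between -0.0915 and -0.0735 m or y of handle_1 in the frame of drying_rack between -0.0365 and -0.0185 m or y of handle_1 in the frame of drying_rack between 0.0185 and 0.0365 m or y of handle_1 in the frame of drying_rack between 0.0735 and 0.0915 m or y of handle_1 in the frame of drying_rack between 0.1285 and 0.1465 m) and x of handle_2 in the frame of drying_rack between -0.018 and 0.018 m and z of handle_2 in the frame of drying_rack between 0.084 and 0.104 m and angle between handle_2's own x axis and vertical between 1.246 and 1.406 rad and (y of handle_2 in the frame of drying_rack between -0.1465 and -0.1285 m or y of handle_2 in the frame of drying_rack between -0.0915 and -0.0735 m or y of handle_2 in the frame of drying_rack between -0.0365 and -0.0185 m or y of handle_2 in the frame of drying_rack between 0.0185 and 0.0365 m or y of handle_2 in the frame of drying_rack between 0.0735 and 0.0915 m or y of handle_2 in the frame of drying_rack between 0.1285 and 0.1465 m) and x of handle_3 in the frame of drying_rack between -0.018 and 0.018 m and z of handle_3 in the frame of drying_rack between 0.084 and 0.104 m and angle between handle_3's own x axis and vertical between 1.246 and 1.406 rad and (y of handle_3 in the frame of drying_rack between -0.1465 and -0.1285 m or y of handle_3 in the frame of drying_rack between -0.0915 and -0.0735 m or y of handle_3 in the frame of drying_rack between -0.0365 and -0.0185 m or y of handle_3 in the frame of drying_rack between 0.0185 and 0.0365 m or y of handle_3 in the frame of drying_rack between 0.0735 and 0.0915 m or y of handle_3 in the frame of drying_rack between 0.1285 and 0.1465 m) and x of handle_4 in the frame of drying_rack between -0.018 and 0.018 m and z of handle_4 in the frame of drying_rack between 0.084 and 0.104 m and angle between handle_4's own x axis and vertical between 1.246 and 1.406 rad and (y of handle_4 in the frame of drying_rack between -0.1465 and -0.1285 m or y of handle_4 in the frame of drying_rack between -0.0915 and -0.0735 m or y of handle_4 in the frame of drying_rack between -0.0365 and -0.0185 m or y of handle_4 in the frame of drying_rack between 0.0185 and 0.0365 m or y of handle_4 in the frame of drying_rack between 0.0735 and 0.0915 m or y of handle_4 in the frame of drying_rack between 0.1285 and 0.1465 m) and x of handle_5 in the frame of drying_rack between -0.018 and 0.018 m and z of handle_5 in the frame of drying_rack between 0.084 and 0.104 m and angle between handle_5's own x axis and vertical between 1.246 and 1.406 rad and (y of handle_5 in the frame of drying_rack between -0.1465 and -0.1285 m or y of handle_5 in the frame of drying_rack between -0.0915 and -0.0735 m or y of handle_5 in the frame of drying_rack between -0.0365 and -0.0185 m or y of handle_5 in the frame of drying_rack between 0.0185 and 0.0365 m or y of handle_5 in the frame of drying_rack between 0.0735 and 0.0915 m or y of handle_5 in the frame of drying_rack between 0.1285 and 0.1465 m) and x of handle_6 in the frame of drying_rack between -0.018 and 0.018 m and z of handle_6 in the frame of drying_rack between 0.084 and 0.104 m and angle between handle_6's own x axis and vertical between 1.246 and 1.406 rad and (y of handle_6 in the frame of drying_rack between -0.1465 and -0.1285 m or y of handle_6 in the frame of drying_rack between -0.0915 and -0.0735 m or y of handle_6 in the frame of drying_rack between -0.0365 and -0.0185 m or y of handle_6 in the frame of drying_rack between 0.0185 and 0.0365 m or y of handle_6 in the frame of drying_rack between 0.0735 and 0.0915 m or y of handle_6 in the frame of drying_rack between 0.1285 and 0.1465 m)), for 0.2 s.
2. both swabs are pushed home in the tubes of their colours (horizontal distance between swab_red and mouth_red below 0.006 m and z of swab_red in the frame of tube_stand between 0.02 and 0.034 m and angle between each of swab_red, swab_blue's own z axis and vertical below 0.08 rad and horizontal distance between swab_blue and mouth_blue below 0.006 m and z of swab_blue in the frame of tube_stand between 0.02 and 0.034 m), for 0.2 s.
At the end, for the whole second after the job is handed in: Each handle present rests still on both rails in a gap (middle within 18 mm of midway, 9 mm of the gap centre line, on the slope within 0.08 rad, ferrule at the high rail); each swab upright in the tube of its colour, collar within 4 mm of the mouth; oil bottle stands (all of step 1 and all of step 2 and angle between oil_bottle's own z axis and vertical below 0.4 rad); the robot touches nothing.
It fails at once if the oil bottle is tipped over (angle between oil_bottle's own z axis and vertical above 0.7 rad).
Of handle_1, handle_2, handle_3, handle_4, handle_5, handle_6 only 4 to 6 are there at a start; the rules pass over those that are not, and their reading is None.
At some moment in a run one of tube_stand may be knocked a few centimetres aside while the robot is not near it.
It also fails if it takes over 210 s, if anything falls off the work surface, if the arm or the gripper's body presses on something with over 40 N, if the wrist force passes 120 N, or if a joint passes its speed limit or range.

## Working session

There is one attempt and no reset: what is moved stays moved. The work goes in short steps, Python scripts to look and compute and a tool call to move; the robot and the scene stay as the last step left them, time stands still between calls to the robot, and variables do not carry over. Pictures are saved under pics/ and viewed, at most 14 in all, crops included, and the job is handed in when it is done.

Besides the shell and the picture viewer there is one more tool, called as name(argument=value, ...) on one line, values as JSON. drive_tool: Moves the arm, as the interface text tells. Shift numbers are shares of 1 m and turn numbers shares of 6 degrees, none past 1 either way. Its arguments: {"type":"object","properties":{"motion":{"type":"array"},"grip_force":{"type":"number"}},"required":["motion"]}

```bash
mkdir -p pics; ls; cat > h.py <<'E'
import numpy as np, cv2
from workcell import get_obs, vision, manip
def cam(n):
    m=vision.camera_model(n); return np.array(m["intrinsics"]),m["k1"],np.array(m["R"]),np.array(m["t"])
def und(n,uv):
    K,k1,R,t=cam(n); uv=np.atleast_2d(np.float64(uv))
    return cv2.undistortPoints(uv.reshape(-1,1,2),K,np.array([k1,0,0,0,0.])).reshape(-1,2)
def onplane(n,uv,z):
    K,k1,R,t=cam(n); p=und(n,uv); d=np.c_[p,np.ones(len(p))]@R; c=-R.T@t
    return c+d*((z-c[2])/d[:,2])[:,None]
def cloud(n,dep,mask):
    K,k1,R,t=cam(n); v,u=np.nonzero(mask&(dep>0)); p=und(n,np.c_[u,v]); z=dep[v,u]
    return (np.c_[p,np.ones(len(p))]*z[:,None]-t)@R, u, v
def proj(n,X):
    K,k1,R,t=cam(n); return cv2.projectPoints(np.atleast_2d(np.float64(X)),cv2.Rodrigues(R)[0],t,K,np.array([k1,0,0,0,0.]))[0].reshape(-1,2)
E
python3 - <<'E'
from h import *
for n in("top","scene"):
    im,d=vision.get_image(n); cv2.imwrite(f"pics/{n}0.png",im[:,:,::-1]); np.savez(f"{n}0.npz",im=im,d=d)
    K,k1,R,t=cam(n); print(n,K[0,0],k1,-R.T@t,R[2])
print(get_obs())
E
```

```text
pics
top 475.7607102556016 0.043440021171640635 [0.27316515 0.00837876 1.20467438] [ 0.22043606  0.01369099 -0.97530534]
scene 464.8417985759124 0.012978997131441372 [ 0.01212302 -0.85705065  1.14873349] [ 0.34767028  0.59938233 -0.72101748]
{'clock': 0.1, 'joint_positions': array([9.70420749e-01, 3.13966980e-01, 4.50710287e-02, 1.30363668e+00,
       1.69803523e-05, 1.43118365e+00]), 'joint_velocities': array([-0.00064939, -0.00208494,  0.00176193,  0.00139834, -0.0001279 ,
        0.00049603]), 'effort': array([ 1.64039368e-03, -4.81725740e+01,  2.99244171e+01,  1.27887508e-02,
       -2.44366556e-04,  1.19711328e-05]), 'eef_pos': array([0.25539927, 0.51462924, 0.23046554]), 'tcp_rot': array([-3.21847251e-04,  2.28348833e-01,  9.73578993e-01, -8.06331514e-04]), 'wrist_force': array([-0.29353316, -0.06189292, -0.10011098]), 'wrist_torque': array([-0.01850169,  0.075013  , -0.00821072]), 'grasp_force': 0.0, 'opening': 0.9990702107260763}
```

View pics/top0.png

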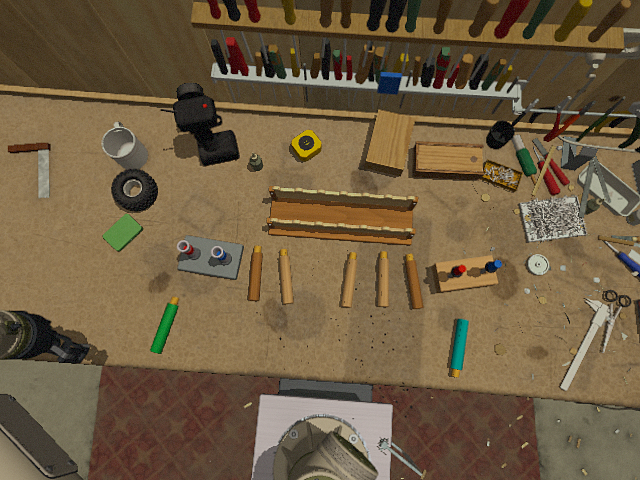

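View pics/scene0.png

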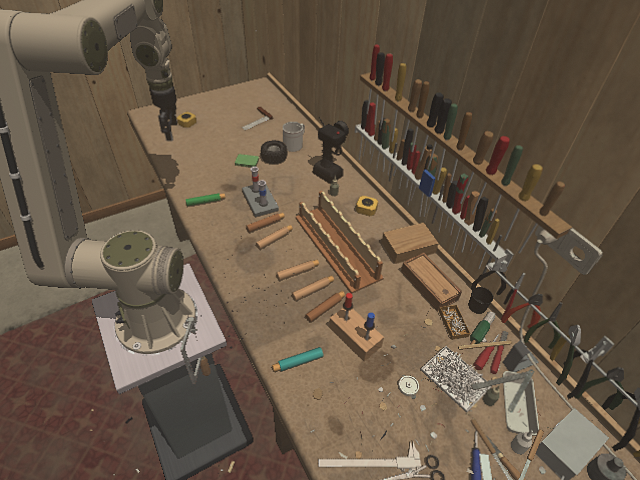

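The top view shows five handles at about (255,273), (286,276), (349,279), (384,279) and (414,281). The green (165,325) and turquoise (459,348) ones are decoys. The rack is at (342,215), the stand at (210,257), the swab holder at (465,274) and the oil bottle at (256,160).

```bash
python3 - <<'E'
from h import *
z=np.load("top0.npz"); im,d=z["im"],z["d"]
P,u,v=cloud("top",d,np.ones_like(d,bool)); H=np.zeros(d.shape);X=np.zeros(d.shape+(3,)); H[v,u]=P[:,2]; X[v,u]=P
print("bench z",np.median(H[290:310,300:330]))
big=cv2.resize(im[180:320,160:520],None,fx=2.2,fy=2.2,interpolation=cv2.INTER_CUBIC); cv2.imwrite("pics/crop1.png",big[:,:,::-1])
# handles
m=((H>0.009)&(H<0.04)).astype(np.uint8); m[:235]=0; m[380:]=0
n,L,S,C=cv2.connectedComponentsWithStats(m)
for i in range(1,n):
    if S[i,4]<150: continue
    ys,xs=np.nonzero(L==i); p=X[ys,xs]; 
    r=cv2.minAreaRect((p[:,:2]*1000).astype(np.float32)); print(i,S[i],C[i].round(),"rect",np.round(r[0],1),np.round(r[1],1),round(r[2],1),"zmed",np.median(p[:,2]).round(4), im[ys,xs].mean(0).round())
# rack tall
for nm,(a,b,c,e),(lo,hi) in [("highrail",(180,215,262,422),(.075,.11)),("lowrail",(215,248,262,422),(.055,.09)),("base",(195,250,262,422),(.005,.02)),("bottle",(145,175,240,270),(.03,.1)),("holder",(250,300,425,505),(.04,.056)),("stand",(230,285,170,250),(.012,.03)),("stick",(250,285,440,510),(.07,.2)),("tubes",(230,275,170,240),(.1,.13))]:
    m=np.zeros(d.shape,bool); m[a:b,c:e]=1; m&=(H>lo)&(H<hi); n,L,S,C=cv2.connectedComponentsWithStats(m.astype(np.uint8))
    for i in range(1,n):
        if S[i,4]<25: continue
        p=X[L==i]; r=cv2.minAreaRect((p[:,:2]*1000).astype(np.float32)); print(nm,S[i,4],np.round(r[0],1),np.round(r[1],1),round(r[2],1),"z",np.percentile(p[:,2],[10,50,95]).round(3))
E
```

```text
bench z 0.0005176074680809445
1 [103 235  33  16 305] [118. 240.] rect [490.7 553.9] [40.2 80.7] 5.1 zmed 0.0144 [ 87. 134.  64.]
2 [ 177  235   67   44 1794] [211. 258.] rect [471.3 317.9] [152.2  90.6] 84.4 zmed 0.0225 [106. 108. 100.]
5 [292 235 121  10 578] [367. 238.] rect [552.3 -36.4] [ 23.2 306. ] 0.0 zmed 0.0124 [134.  87.  37.]
12 [598 235  42  12 234] [620. 240.] rect [ 588.8 -709.5] [ 28.6 106.6] 3.3 zmed 0.0205 [117.  96.  58.]
25 [248 245  15  56 568] [255. 274.] rect [439.2 199.8] [137.2  26.7] 2.1 zmed 0.0241 [129.  85.  35.]
28 [279 249  15  55 560] [285. 277.] rect [436.1 123.8] [137.3  26.4] 10.7 zmed 0.0239 [156. 119.  66.]
29 [617 249  23  28 318] [631. 261.] rect [ 537.3 -740.3] [73.4 43.2] 31.4 zmed 0.0163 [ 93. 100. 119.]
30 [378 251  11  56 578] [383. 280.] rect [ 448.  -121.2] [138.3  26. ] 2.6 zmed 0.0237 [151. 114.  64.]
31 [341 252  16  56 551] [349. 280.] rect [440.1 -37.1] [ 25.9 138.2] 86.4 zmed 0.0241 [155. 118.  65.]
32 [405 254  18  55 577] [413. 282.] rect [ 448.  -196.5] [137.1  26.7] 11.6 zmed 0.0242 [124.  81.  34.]
33 [528 254  21  21 202] [538
[... 404 characters left out ...]
638.9  -5.1] [ 15.  366.1] 0.1 z [0.079 0.089 0.099]
lowrail 746 [562.9  -4.7] [367.2  15.2] 89.8 z [0.06 0.07 0.08]
base 3020 [612.5  -6.2] [373.   60.3] 89.9 z [0.009 0.012 0.016]
base 1290 [552.3  -5. ] [369.3  25.5] 89.6 z [0.009 0.012 0.016]
bottle 134 [726.4 228.1] [25.  32.8] 26.7 z [0.036 0.045 0.075]
holder 1391 [ 472.2 -318.7] [ 70.4 142.7] 12.0 z [0.047 0.05  0.054]
stand 1700 [471.3 317.9] [152.2  90.6] 84.4 z [0.019 0.022 0.027]
stick 159 [ 479.2 -355.8] [26.6 22.7] 22.9 z [0.108 0.129 0.157]
stick 153 [ 461.9 -277.3] [27.5 23. ] 37.8 z [0.108 0.126 0.157]
tubes 116 [474.2 356.9] [26.2 28.6] 24.3 z [0.107 0.118 0.123]
tubes 103 [466.3 277.4] [26.7 25.4] 7.2 z [0.104 0.118 0.122]
```

View pics/crop1.png

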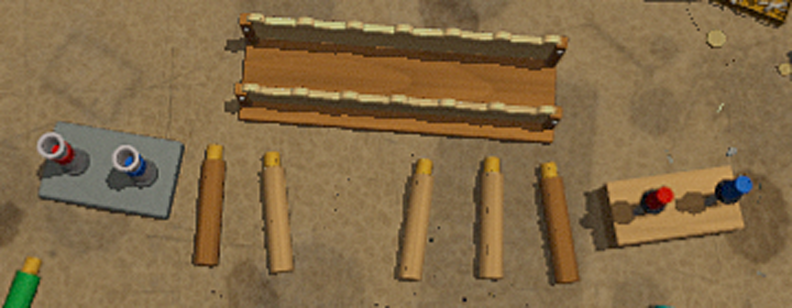

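```bash
cat > plan.py <<'E'
import json
from h import *
from scipy.spatial.transform import Rotation as Ro
def Rt(yaw,tilt=0.):  # handle yaw, uphill tilt (deg); tool x=-axis, y closing, z down
    B=np.array([[-1,0,0],[0,1,0],[0,0,-1.]])
    return Ro.from_euler('z',yaw,degrees=True)*Ro.from_euler('y',-tilt,degrees=True)*Ro.from_matrix(B)
class Plan:
    def __init__(s,g,pos=None,rot=None):
        o=get_obs(); q=o["tcp_rot"]; s.p=np.array(o["eef_pos"] if pos is None else pos); s.R=Ro.from_quat([q[1],q[2],q[3],q[0]]) if rot is None else rot
        s.g=g; s.rows=[]
    def turn(s,R):
        w=(s.R.inv()*R).as_rotvec(degrees=True)/6; n=max(1,int(np.ceil(np.abs(w).max()/.95)))
        w=np.round(w/n,3)
        for _ in range(n): s.rows.append([*w,0,0,0,s.g])
        s.R=s.R*Ro.from_rotvec(w*n*6,degrees=True); return s
    def to(s,p,v=.036):
        d=s.R.inv().apply(np.array(p)-s.p); n=max(1,int(np.ceil(np.linalg.norm(d)/v))); d=np.round(d/n,4)
        for _ in range(n): s.rows.append([0,0,0,*d,s.g])
        s.p=s.p+s.R.apply(d*n); return s
    def grip(s,g,n):
        s.g=g; s.rows+= [[0]*6+[g]]*n; return s
    def show(s):
        print(len(s.rows)); f=[float(x) for r in s.rows for x in r]
        for k in range(0,len(s.rows),20): print("CALL",json.dumps([int(x) if x==int(x) else round(x,4) for x in f[k*7:k*7+140]],separators=(",",":")))
HD=dict(A=(.4302,.1995,2.1),B=(.4273,.1221,10.7),C=(.4311,-.0365,-3.6),D=(.439,-.1216,2.6),E=(.4392,-.1983,11.6))
GAP=dict(A=.1325,B=.0775,C=-.0325,D=-.0875,E=-.1425)
E
python3 - <<'E'
from plan import *
x,y,a=HD["A"]
Plan(0).turn(Rt(a)).to((x,y,.18)).to((x,y,.08)).grip(0,1).show()
E
```

```text
20
CALL [-0.003,-0.001,-0.95,0,0,0,0,-0.003,-0.001,-0.95,0,0,0,0,-0.003,-0.001,-0.95,0,0,0,0,-0.003,-0.001,-0.95,0,0,0,0,-0.003,-0.001,-0.95,0,0,0,0,0,0,0,-0.0148,-0.0292,0.0046,0,0,0,0,-0.0148,-0.0292,0.0046,0,0,0,0,-0.0148,-0.0292,0.0046,0,0,0,0,-0.0148,-0.0292,0.0046,0,0,0,0,-0.0148,-0.0292,0.0046,0,0,0,0,-0.0148,-0.0292,0.0046,0,0,0,0,-0.0148,-0.0292,0.0046,0,0,0,0,-0.0148,-0.0292,0.0046,0,0,0,0,-0.0148,-0.0292,0.0046,0,0,0,0,-0.0148,-0.0292,0.0046,0,0,0,0,-0.0148,-0.0292,0.0046,0,0,0,0,-0.0001,0,0.0333,0,0,0,0,-0.0001,0,0.0333,0,0,0,0,-0.0001,0,0.0333,0,0,0,0,0,0,0,0]
```

drive_tool(motion=[0,0,-0.95,0,0,0,0,0,0,-0.95,0,0,0,0,0,0,-0.95,0,0,0,0,0,0,-0.95,0,0,0,0,0,0,-0.95,0,0,0,0,0,0,0,-0.0148,-0.0292,0.0046,0,0,0,0,-0.0148,-0.0292,0.0046,0,0,0,0,-0.0148,-0.0292,0.0046,0,0,0,0,-0.0148,-0.0292,0.0046,0,0,0,0,-0.0148,-0.0292,0.0046,0,0,0,0,-0.0148,-0.0292,0.0046,0,0,0,0,-0.0148,-0.0292,0.0046,0,0,0,0,-0.0148,-0.0292,0.0046,0,0,0,0,-0.0148,-0.0292,0.0046,0,0,0,0,-0.0148,-0.0292,0.0046,0,0,0,0,-0.0148,-0.0292,0.0046,0,0,0,0,0,0,0.0333,0,0,0,0,0,0,0.0333,0,0,0,0,0,0,0.0333,0,0,0,0,0,0,0,0], grip_force=50)

```text
clock: 1.77
eef_pos: [0.4253, 0.1982, 0.0751]
tcp_rot: [-0.005, -0.018, 1.0, -0.001]
wrist_force: [-1.8, -0.0, -0.1]
opening: 0.504
grasp_force: 0.0
```

drive_tool(motion=[0,0,0,0,0,0,0,0,0,0,0,0,0,0,0,0,0,0,0,0,0])

```text
clock: 2.02
eef_pos: [0.4318, 0.2007, 0.0829]
tcp_rot: [0.002, -0.019, 1.0, 0.0]
wrist_force: [0.5, -0.5, 0.1]
opening: 0.504
grasp_force: 0.0
```

```bash
python3 - <<'E'
from plan import *
print(get_obs()["eef_pos"],get_obs()["joint_positions"].round(3))
x,y,a=HD["A"]
p=Plan(0).turn(Rt(a)).to((x,y,.04),.012).to((x,y,.003),.012).grip(0,3).grip(-1,5).to((x,y,.06),.02).grip(-1,1);p.show()
E
```

```text
[0.43177919 0.2007238  0.08290608] [ 0.266  0.224 -0.459  0.885  0.     0.229]
21
CALL [0.008,0.033,0.005,0,0,0,0,0,0,0,0.0004,-0.0003,0.0107,0,0,0,0,0.0004,-0.0003,0.0107,0,0,0,0,0.0004,-0.0003,0.0107,0,0,0,0,0.0004,-0.0003,0.0107,0,0,0,0,0,0,0.0093,0,0,0,0,0,0,0.0093,0,0,0,0,0,0,0.0093,0,0,0,0,0,0,0.0093,0,0,0,0,0,0,0,0,0,0,0,0,0,0,0,0,0,0,0,0,0,0,0,0,0,0,0,0,-1,0,0,0,0,0,0,-1,0,0,0,0,0,0,-1,0,0,0,0,0,0,-1,0,0,0,0,0,0,-1,0,0,0,0,0,-0.019,-1,0,0,0,0,0,-0.019,-1,0,0,0,0,0,-0.019,-1]
CALL [0,0,0,0,0,0,-1]
```

drive_tool(motion=[0,0,0,0,0,0.0096,0,0,0,0,0,0,0.0096,0,0,0,0,0,0,0.0096,0,0,0,0,0,0,0.0096,0,0,0,0,0,0,0.0096,0,0,0,0,0,0,0.0096,0,0,0,0,0,0,0.0096,0,0,0,0,0,0,0.0096,0,0,0,0,0,0,0,0,0,0,0,0,0,0,0,0,0,0,0,0,0,0])

```text
clock: 2.93
eef_pos: [0.4303, 0.2001, 0.0041]
tcp_rot: [0.0, -0.018, 1.0, 0.0]
wrist_force: [-1.3, -0.3, 0.2]
opening: 0.501
grasp_force: 0.0
```

```bash
python3 - <<'E'
from h import *
o=get_obs();print(o["eef_pos"],o["tcp_rot"],o["wrist_force"])
im,d=vision.get_image("scene"); c=im[180:270,220:330]; cv2.imwrite("pics/s1.png",cv2.resize(c,None,fx=5,fy=5,interpolation=cv2.INTER_CUBIC)[:,:,::-1])
E
```

```text
[0.43034208 0.20009478 0.00405694] [ 3.85700110e-05 -1.83084009e-02  9.99832385e-01  4.41047727e-05] [-1.33314032 -0.33841856  0.18047004]
```

View pics/s1.png

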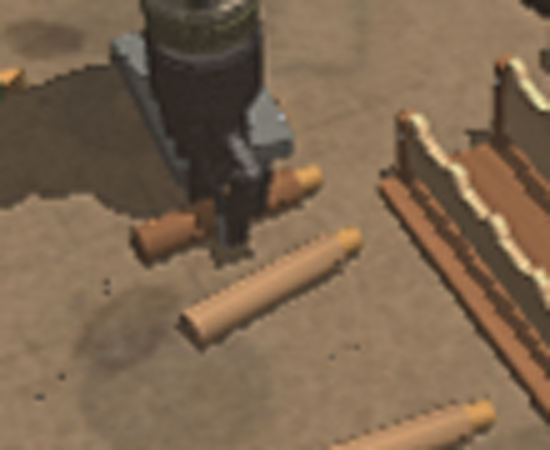

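The gripper straddles handle A symmetrically with its pads clear of the stand, so I can close.

```bash
python3 - <<'E'
from plan import *
Plan(0).grip(-1,5).to((.4302,.1995,.18)).turn(Rt(0,14.04)).to((.6032,.1325,.18),.035).grip(-1,1).show()
E
```

```text
20
CALL [0,0,0,0,0,0,-1,0,0,0,0,0,0,-1,0,0,0,0,0,0,-1,0,0,0,0,0,0,-1,0,0,0,0,0,0,-1,0,0,0,0.0001,-0.0001,-0.0351,-1,0,0,0,0.0001,-0.0001,-0.0351,-1,0,0,0,0.0001,-0.0001,-0.0351,-1,0,0,0,0.0001,-0.0001,-0.0351,-1,0,0,0,0.0001,-0.0001,-0.0351,-1,0.015,-0.778,0.116,0,0,0,-1,0.015,-0.778,0.116,0,0,0,-1,0.015,-0.778,0.116,0,0,0,-1,0,0,0,-0.028,-0.0112,0.007,-1,0,0,0,-0.028,-0.0112,0.007,-1,0,0,0,-0.028,-0.0112,0.007,-1,0,0,0,-0.028,-0.0112,0.007,-1,0,0,0,-0.028,-0.0112,0.007,-1,0,0,0,-0.028,-0.0112,0.007,-1,0,0,0,0,0,0,-1]
```

drive_tool(motion=[0,0,0,0,0,0,-1,0,0,0,0,0,0,-1,0,0,0,0,0,0,-1,0,0,0,0,0,0,-1,0,0,0,0,0,0,-1,0,0,0,0,0,-0.0351,-1,0,0,0,0,0,-0.0351,-1,0,0,0,0,0,-0.0351,-1,0,0,0,0,0,-0.0351,-1,0,0,0,0,0,-0.0351,-1,0.015,-0.778,0.116,0,0,0,-1,0.015,-0.778,0.116,0,0,0,-1,0.015,-0.778,0.116,0,0,0,-1,0,0,0,-0.028,-0.0112,0.007,-1,0,0,0,-0.028,-0.0112,0.007,-1,0,0,0,-0.028,-0.0112,0.007,-1,0,0,0,-0.028,-0.0112,0.007,-1,0,0,0,-0.028,-0.0112,0.007,-1,0,0,0,-0.028,-0.0112,0.007,-1,0,0,0,0,0,0,-1])

```text
clock: 4.65
eef_pos: [0.6084, 0.1305, 0.1793]
tcp_rot: [0.124, 0.002, 0.992, -0.001]
wrist_force: [1.2, -0.5, 0.0]
opening: 0.291
grasp_force: 49.7
```

drive_tool(motion=[0,0,0,0,0,0,-1,0,0,0,0,0,0,-1,0,0,0,0,0,0,-1,0,0,0,0,0,0,-1])

```text
clock: 4.98
eef_pos: [0.6021, 0.1334, 0.1794]
tcp_rot: [0.122, -0.0, 0.993, -0.0]
wrist_force: [0.8, 0.1, -0.7]
opening: 0.286
grasp_force: 49.7
```

```bash
python3 - <<'E'
from plan import *
o=get_obs();q=o["tcp_rot"];print(o["eef_pos"],o["opening"],o["wrist_force"],(Rt(0,14.04).inv()*Ro.from_quat([*q[1:],q[0]])).as_rotvec(degrees=True).round(2))
im,d=vision.get_image("scene"); c=im[140:260,240:390]; cv2.imwrite("pics/s2.png",cv2.resize(c,None,fx=4,fy=4,interpolation=cv2.INTER_CUBIC)[:,:,::-1])
T=(.6032,.1325)
Plan(-1).to((*T,.12),.03).to((*T,.087),.012).grip(-1,3).grip(-.05,4).to((.6032-.243*.09,.1325,.087+.97*.09),.03).show()
E
```

```text
[0.60214637 0.13337537 0.17939746] 0.2862542647706651 [ 0.81907765  0.08967142 -0.69989301] [-0.    0.07 -0.05]
16
CALL [0,0,0,0.0068,-0.0005,0.029,-1,0,0,0,0.0068,-0.0005,0.029,-1,0,0,0,0.0026,0,0.0107,-1,0,0,0,0.0026,0,0.0107,-1,0,0,0,0.0026,0,0.0107,-1,0,0,0,0,0,0,-1,0,0,0,0,0,0,-1,0,0,0,0,0,0,-1,0,0,0,0,0,0,-0.05,0,0,0,0,0,0,-0.05,0,0,0,0,0,0,-0.05,0,0,0,0,0,0,-0.05,0,0,0,0.0001,0,-0.0225,-0.05,0,0,0,0.0001,0,-0.0225,-0.05,0,0,0,0.0001,0,-0.0225,-0.05,0,0,0,0.0001,0,-0.0225,-0.05]
```

View pics/s2.png

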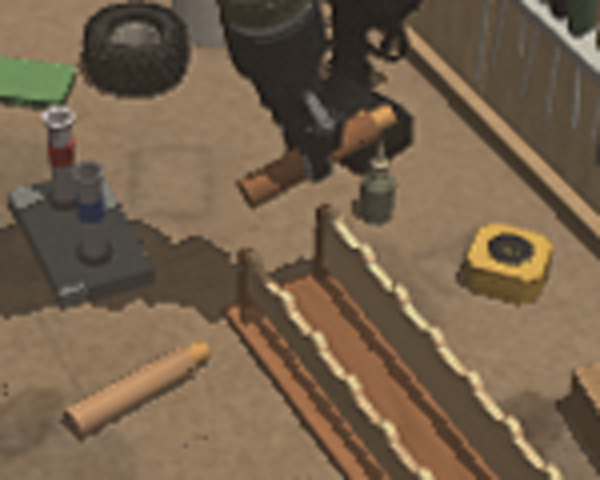

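Handle A is held level with its ferrule uphill, above the left gap. Lowering.

drive_tool(motion=[0,0,0,0.0068,0,0.029,-1,0,0,0,0.0068,0,0.029,-1,0,0,0,0.0026,0,0.0107,-1,0,0,0,0.0026,0,0.0107,-1,0,0,0,0.0026,0,0.0107,-1,0,0,0,0,0,0,-1,0,0,0,0,0,0,-1,0,0,0,0,0,0,-1])

```text
clock: 5.7
eef_pos: [0.6041, 0.1332, 0.0873]
tcp_rot: [0.122, -0.0, 0.993, -0.0]
wrist_force: [-0.5, -0.2, -0.9]
opening: 0.284
grasp_force: 49.8
```

drive_tool(motion=[0,0,0,0,0,0,-0.05,0,0,0,0,0,0,-0.05,0,0,0,0,0,0,-0.05,0,0,0,0,0,0,-0.05,0,0,0,0,0,-0.02,-0.05,0,0,0,0,0,-0.035,-0.05,0,0,0,0,0,-0.035,-0.05,0,0,0,0,0,0,-0.05,0,0,0,0,0,0,-0.05])

```text
clock: 6.45
eef_pos: [0.5844, 0.1331, 0.1775]
tcp_rot: [0.125, -0.0, 0.992, 0.0]
wrist_force: [-0.6, -0.3, -0.8]
opening: 0.476
grasp_force: 0.0
```

```bash
cat > chk.py <<'E'
from plan import *
def chk(name=None):
    im,d=vision.get_image("top"); P,u,v=cloud("top",d,np.ones_like(d,bool))
    ys=[-.1425,-.0875,-.0325,.0225,.0775,.1325]
    for y in ys:
        k=(abs(P[:,1]-y)<.024)&(P[:,0]>.5)&(P[:,0]<.7)&(P[:,2]>.07)&(P[:,2]<.15)
        q=P[k]; k=(abs(q[:,0]-.6)<.028); q2=q[k]
        if len(q2)<60: continue
        s=np.polyfit(q2[:,0],q2[:,2],1); c=np.polyfit(q2[:,0],q2[:,1],1)
        f=q[abs(q[:,1]-np.polyval(c,q[:,0]))<.011]
        print("gap y%.4f: yc %.4f yaw %.1f slope %.3f axis z@.601 %.4f  x-ext %.4f %.4f"%(y,np.polyval(c,.601),np.degrees(np.arctan(c[0])),np.arctan(s[0]),np.polyval(s,.601)-.0134,f[:,0].min(),f[:,0].max()))
    if name: cv2.imwrite(name,cv2.resize(im[180:320,160:520],None,fx=2.2,fy=2.2,interpolation=cv2.INTER_CUBIC)[:,:,::-1])
    o=get_obs(); print(o["eef_pos"].round(4),round(o["clock"],1),o["wrist_force"].round(1))
E
python3 - <<'E'
from chk import *; chk()
x,y,a=HD["B"]
p=Plan(0).to((x,y,.18),.033).turn(Rt(a)).to((x,y,.08),.036).grip(0,2).to((x,y,.0035),.011).grip(0,3);p.show()
E
```

```text
[0.5832 0.1329 0.1753] 6.5 [ 0.7 -0.2  0.3]
23
CALL [0,0,0,0.03,-0.0022,-0.0085,0,0,0,0,0.03,-0.0022,-0.0085,0,0,0,0,0.03,-0.0022,-0.0085,0,0,0,0,0.03,-0.0022,-0.0085,0,0,0,0,0.03,-0.0022,-0.0085,0,-0.073,0.783,-0.592,0,0,0,0,-0.073,0.783,-0.592,0,0,0,0,-0.073,0.783,-0.592,0,0,0,0,0,0,0,0,0.0001,0.0333,0,0,0,0,0,0.0001,0.0333,0,0,0,0,0,0.0001,0.0333,0,0,0,0,0,0,0,0,0,0,0,0,0,0,0,0,0,0,0,0,0.0109,0,0,0,0,0,0,0.0109,0,0,0,0,0,0,0.0109,0,0,0,0,0,0,0.0109,0,0,0,0,0,0,0.0109,0,0,0,0,0,0,0.0109,0,0,0,0,0,0,0.0109,0]
CALL [0,0,0,0,0,0,0,0,0,0,0,0,0,0,0,0,0,0,0,0,0]
```

drive_tool(motion=[0,0,0,0.03,-0.0022,-0.0085,0,0,0,0,0.03,-0.0022,-0.0085,0,0,0,0,0.03,-0.0022,-0.0085,0,0,0,0,0.03,-0.0022,-0.0085,0,0,0,0,0.03,-0.0022,-0.0085,0,-0.073,0.783,-0.592,0,0,0,0,-0.073,0.783,-0.592,0,0,0,0,-0.073,0.783,-0.592,0,0,0,0,0,0,0,0,0.0001,0.0333,0,0,0,0,0,0.0001,0.0333,0,0,0,0,0,0.0001,0.0333,0,0,0,0,0,0,0,0,0,0,0,0,0,0,0,0,0,0,0,0,0,0])

```text
clock: 7.67
eef_pos: [0.4266, 0.1221, 0.0797]
tcp_rot: [-0.001, -0.093, 0.996, -0.0]
wrist_force: [1.5, 0.2, 0.8]
opening: 0.501
grasp_force: 0.0
```

```bash
python3 - <<'E'
from chk import *; chk()
x,y,a=HD["B"]
p=Plan(0).turn(Rt(a)).to((x,y,.0035),.011).grip(0,3).grip(-1,5);p.show()
R=p.R; Plan(-1,(x,y,.0035),R).to((x,y,.18)).turn(Rt(0,14.04)).to((.6032,.0775,.18),.035).grip(-1,5).show()
E
```

```text
gap y0.1325: yc 0.1266 yaw 18.6 slope 0.366 axis z@.601 0.0884  x-ext 0.5602 0.6757
[0.4276 0.1222 0.0805] 7.7 [-1.   0.1  0.2]
17
CALL [0,-0.004,0.001,0,0,0,0,0,0,0,0,0,0.0096,0,0,0,0,0,0,0.0096,0,0,0,0,0,0,0.0096,0,0,0,0,0,0,0.0096,0,0,0,0,0,0,0.0096,0,0,0,0,0,0,0.0096,0,0,0,0,0,0,0.0096,0,0,0,0,0,0,0.0096,0,0,0,0,0,0,0,0,0,0,0,0,0,0,0,0,0,0,0,0,0,0,0,0,0,0,0,0,-1,0,0,0,0,0,0,-1,0,0,0,0,0,0,-1,0,0,0,0,0,0,-1,0,0,0,0,0,0,-1]
19
CALL [0,0,0,0,0,-0.0353,-1,0,0,0,0,0,-0.0353,-1,0,0,0,0,0,-0.0353,-1,0,0,0,0,0,-0.0353,-1,0,0,0,0,0,-0.0353,-1,0.073,-0.778,0.592,0,0,0,-1,0.073,-0.778,0.592,0,0,0,-1,0.073,-0.778,0.592,0,0,0,-1,0,0,0,-0.0284,-0.0074,0.0071,-1,0,0,0,-0.0284,-0.0074,0.0071,-1,0,0,0,-0.0284,-0.0074,0.0071,-1,0,0,0,-0.0284,-0.0074,0.0071,-1,0,0,0,-0.0284,-0.0074,0.0071,-1,0,0,0,-0.0284,-0.0074,0.0071,-1,0,0,0,0,0,0,-1,0,0,0,0,0,0,-1,0,0,0,0,0,0,-1,0,0,0,0,0,0,-1,0,0,0,0,0,0,-1]
```

```bash
python3 - <<'E'
from h import *
a=vision.get_image("top")[0][175:300,190:430]; b=vision.get_image("scene")[0][170:290,240:400]
a=cv2.resize(a,(768,400),interpolation=cv2.INTER_CUBIC)[:,60:560]; b=cv2.resize(b,(533,400),interpolation=cv2.INTER_CUBIC)[:,:300]
cv2.imwrite("pics/s3.png",np.hstack([a,b])[:,:,::-1])
E
```

```text
(no output)
```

View pics/s3.png

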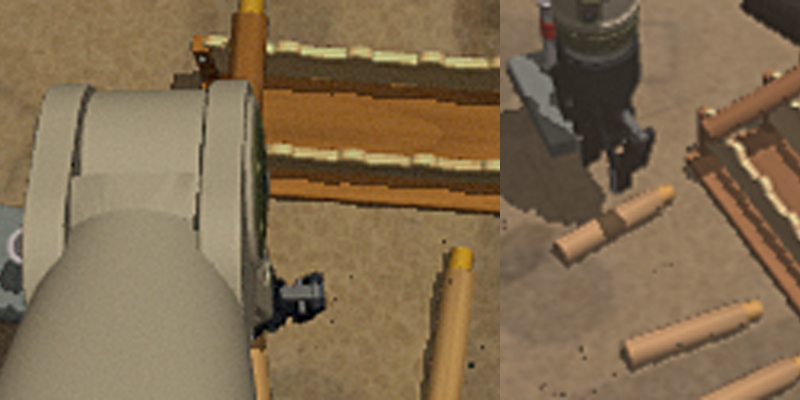

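Handle A lies square in the left gap; the arm occludes part of it, so the fit was spoiled. On to B.

drive_tool(motion=[0,0,0,0,0,0.0096,0,0,0,0,0,0,0.0096,0,0,0,0,0,0,0.0096,0,0,0,0,0,0,0.0096,0,0,0,0,0,0,0.0096,0,0,0,0,0,0,0.0096,0,0,0,0,0,0,0.0096,0,0,0,0,0,0,0.0096,0,0,0,0,0,0,0,0,0,0,0,0,0,0,0,0,0,0,0,0,0,0,0,0,0,0,0,0,0,-1,0,0,0,0,0,0,-1,0,0,0,0,0,0,-1,0,0,0,0,0,0,-1,0,0,0,0,0,0,-1])

```text
$.motion: bad value
```

drive_tool(motion=[0,0,0,0,0,-0.0353,-1,0,0,0,0,0,-0.0353,-1,0,0,0,0,0,-0.0353,-1,0,0,0,0,0,-0.0353,-1,0,0,0,0,0,-0.0353,-1,0.073,-0.778,0.592,0,0,0,-1,0.073,-0.778,0.592,0,0,0,-1,0.073,-0.778,0.592,0,0,0,-1,0,0,0,-0.0284,-0.0074,0.0071,-1,0,0,0,-0.0284,-0.0074,0.0071,-1,0,0,0,-0.0284,-0.0074,0.0071,-1,0,0,0,-0.0284,-0.0074,0.0071,-1,0,0,0,-0.0284,-0.0074,0.0071,-1,0,0,0,-0.0284,-0.0074,0.0071,-1,0,0,0,0,0,0,-1,0,0,0,0,0,0,-1,0,0,0,0,0,0,-1,0,0,0,0,0,0,-1,0,0,0,0,0,0,-1])

```text
clock: 9.4
eef_pos: [0.6016, 0.0782, 0.2562]
tcp_rot: [0.122, -0.0, 0.993, -0.0]
wrist_force: [-0.5, -0.1, -0.4]
opening: 0.003
grasp_force: 0.0
```

```bash
python3 - <<'E'
from plan import *
o=get_obs();q=o["tcp_rot"];print(o["eef_pos"],o["opening"],o["wrist_force"],(Rt(0,14.04).inv()*Ro.from_quat([*q[1:],q[0]])).as_rotvec(degrees=True).round(2))
y=.0775
p=Plan(-1).to((.6032,y,.12),.03).to((.6032,y,.087),.012).grip(-1,3).show()
x,y2,a=HD["C"]
p=Plan(-.05,(.6032,y,.087),Rt(0,14.04)).grip(-.05,4).to((.5813,y,.1743),.032).to((.5,y,.18),.036).to((x,y2,.18),.036).turn(Rt(a)).to((x,y2,.08)).grip(0,3).to((x,y2,.0035),.011).grip(0,3).show()
E
```

```text
[0.60157733 0.07818175 0.25617847] 0.0030342209202221418 [-0.47668463 -0.10768811 -0.4207395 ] [ 0.01  0.08 -0.04]
11
CALL [0,0,0,0.0063,-0.0001,0.0265,-1,0,0,0,0.0063,-0.0001,0.0265,-1,0,0,0,0.0063,-0.0001,0.0265,-1,0,0,0,0.0063,-0.0001,0.0265,-1,0,0,0,0.0063,-0.0001,0.0265,-1,0,0,0,0.0026,0,0.0107,-1,0,0,0,0.0026,0,0.0107,-1,0,0,0,0.0026,0,0.0107,-1,0,0,0,0,0,0,-1,0,0,0,0,0,0,-1,0,0,0,0,0,0,-1]
33
CALL [0,0,0,0,0,0,-0.05,0,0,0,0,0,0,-0.05,0,0,0,0,0,0,-0.05,0,0,0,0,0,0,-0.05,0,0,0,0,0,-0.03,-0.05,0,0,0,0,0,-0.03,-0.05,0,0,0,0,0,-0.03,-0.05,0,0,0,0.0259,0,-0.0084,-0.05,0,0,0,0.0259,0,-0.0084,-0.05,0,0,0,0.0259,0,-0.0084,-0.05,0,0,0,0.0167,-0.0285,-0.0042,-0.05,0,0,0,0.0167,-0.0285,-0.0042,-0.05,0,0,0,0.0167,-0.0285,-0.0042,-0.05,0,0,0,0.0167,-0.0285,-0.0042,-0.05,0.025,0.78,0.199,0,0,0,-0.05,0.025,0.78,0.199,0,0,0,-0.05,0.025,0.78,0.199,0,0,0,-0.05,0,0,0,0,0,0.0333,-0.05,0,0,0,0,0,0.0333,-0.05,0,0,0,0,0,0.0333,-0.05]
CALL [0,0,0,0,0,0,0,0,0,0,0,0,0,0,0,0,0,0,0,0,0,0,0,0,0,0,0.0109,0,0,0,0,0,0,0.0109,0,0,0,0,0,0,0.0109,0,0,0,0,0,0,0.0109,0,0,0,0,0,0,0.0109,0,0,0,0,0,0,0.0109,0,0,0,0,0,0,0.0109,0,0,0,0,0,0,0,0,0,0,0,0,0,0,0,0,0,0,0,0,0,0]
```

The first call was refused because of a miscounted row, so the arm moved without the handle. Nothing was touched. Going back to B.

```bash
python3 - <<'E'
from plan import *
x,y,a=HD["B"]
p=Plan(0).to((.5,y,.2)).to((x,y,.16)).turn(Rt(a)).to((x,y,.08)).grip(0,3).show()
E
```

```text
16
CALL [0,0,0,0.028,0.011,0.0075,0,0,0,0,0.028,0.011,0.0075,0,0,0,0,0.028,0.011,0.0075,0,0,0,0,0.028,0.011,0.0075,0,0,0,0,0.0268,0,0.0071,0,0,0,0,0.0268,0,0.0071,0,0,0,0,0.0268,0,0.0071,0,-0.073,0.773,-0.59,0,0,0,0,-0.073,0.773,-0.59,0,0,0,0,-0.073,0.773,-0.59,0,0,0,0,0,0,0,0,0,0.0267,0,0,0,0,0,0,0.0267,0,0,0,0,0,0,0.0267,0,0,0,0,0,0,0,0,0,0,0,0,0,0,0,0,0,0,0,0,0,0]
```

drive_tool(motion=[0,0,0,0.028,0.011,0.0075,0,0,0,0,0.028,0.011,0.0075,0,0,0,0,0.028,0.011,0.0075,0,0,0,0,0.028,0.011,0.0075,0,0,0,0,0.0268,0,0.0071,0,0,0,0,0.0268,0,0.0071,0,0,0,0,0.0268,0,0.0071,0,-0.073,0.773,-0.59,0,0,0,0,-0.073,0.773,-0.59,0,0,0,0,-0.073,0.773,-0.59,0,0,0,0,0,0,0,0,0,0.0267,0,0,0,0,0,0,0.0267,0,0,0,0,0,0,0.0267,0,0,0,0,0,0,0,0,0,0,0,0,0,0,0,0,0,0,0,0,0,0])

```text
clock: 10.73
eef_pos: [0.4285, 0.122, 0.0806]
tcp_rot: [0.001, -0.093, 0.996, 0.0]
wrist_force: [1.5, -0.8, 0.9]
opening: 0.505
grasp_force: 0.0
```

```bash
python3 - <<'E'
from plan import *
o=get_obs();q=o["tcp_rot"];x,y,a=HD["B"];print(o["eef_pos"],o["opening"],(Rt(a).inv()*Ro.from_quat([*q[1:],q[0]])).as_rotvec(degrees=True).round(2))
p=Plan(0).turn(Rt(a)).to((x,y,.0035),.011).grip(0,3).grip(-1,5);p.show()
E
```

```text
[0.42848764 0.12195042 0.08062176] 0.5048884124399007 [ 0.   -0.06  0.  ]
17
CALL [-0.001,0.01,-0.001,0,0,0,0,0,0,0,0.0001,0,0.0096,0,0,0,0,0.0001,0,0.0096,0,0,0,0,0.0001,0,0.0096,0,0,0,0,0.0001,0,0.0096,0,0,0,0,0.0001,0,0.0096,0,0,0,0,0.0001,0,0.0096,0,0,0,0,0.0001,0,0.0096,0,0,0,0,0.0001,0,0.0096,0,0,0,0,0,0,0,0,0,0,0,0,0,0,0,0,0,0,0,0,0,0,0,0,0,0,0,0,-1,0,0,0,0,0,0,-1,0,0,0,0,0,0,-1,0,0,0,0,0,0,-1,0,0,0,0,0,0,-1]
```

drive_tool(motion=[0,0,0,0.0001,0,0.0128,0,0,0,0,0.0001,0,0.0128,0,0,0,0,0.0001,0,0.0128,0,0,0,0,0.0001,0,0.0128,0,0,0,0,0.0001,0,0.0128,0,0,0,0,0.0001,0,0.0128,0,0,0,0,0,0,0,0,0,0,0,0,0,0,0,0,0,0,0,0,0,0,0,0,0,0,0,0,-1,0,0,0,0,0,0,-1,0,0,0,0,0,0,-1,0,0,0,0,0,0,-1,0,0,0,0,0,0,-1])

```text
clock: 11.9
eef_pos: [0.4287, 0.1217, 0.0039]
tcp_rot: [0.001, -0.093, 0.996, -0.0]
wrist_force: [-0.9, -0.1, 7.4]
opening: 0.285
grasp_force: 49.1
```

drive_tool(motion=[0,0,0,0,0,-0.0353,-1,0,0,0,0,0,-0.0353,-1,0,0,0,0,0,-0.0353,-1,0,0,0,0,0,-0.0353,-1,0,0,0,0,0,-0.0353,-1,0.073,-0.778,0.592,0,0,0,-1,0.073,-0.778,0.592,0,0,0,-1,0.073,-0.778,0.592,0,0,0,-1,0,0,0,-0.0284,-0.0074,0.0071,-1,0,0,0,-0.0284,-0.0074,0.0071,-1,0,0,0,-0.0284,-0.0074,0.0071,-1,0,0,0,-0.0284,-0.0074,0.0071,-1,0,0,0,-0.0284,-0.0074,0.0071,-1,0,0,0,-0.0284,-0.0074,0.0071,-1,0,0,0,0,0,0,-1,0,0,0,0,0,0,-1,0,0,0,0,0,0,-1,0,0,0,0,0,0,-1,0,0,0,0,0,0,-1])

```text
clock: 13.48
eef_pos: [0.602, 0.0775, 0.179]
tcp_rot: [0.122, 0.0, 0.993, -0.0]
wrist_force: [0.6, 0.4, -0.4]
opening: 0.288
grasp_force: 50.0
```

```bash
python3 - <<'E'
from chk import *
chk()
o=get_obs();q=o["tcp_rot"];print(o["opening"],(Rt(0,14.04).inv()*Ro.from_quat([*q[1:],q[0]])).as_rotvec(degrees=True).round(2))
y=.0775
Plan(-1).to((.6032,y,.12),.03).to((.6032,y,.087),.012).grip(-1,3).show()
E
```

```text
[0.6022 0.0775 0.1791] 13.5 [-1.  -0.2 -0.5]
0.290343298576568 [0.   0.03 0.  ]
8
CALL [0,0,0,0.0067,0,0.0288,-1,0,0,0,0.0067,0,0.0288,-1,0,0,0,0.0026,0,0.0107,-1,0,0,0,0.0026,0,0.0107,-1,0,0,0,0.0026,0,0.0107,-1,0,0,0,0,0,0,-1,0,0,0,0,0,0,-1,0,0,0,0,0,0,-1]
```

drive_tool(motion=[0,0,0,0.0067,0,0.0288,-1,0,0,0,0.0067,0,0.0288,-1,0,0,0,0.0026,0,0.0107,-1,0,0,0,0.0026,0,0.0107,-1,0,0,0,0.0026,0,0.0107,-1,0,0,0,0,0,0,-1,0,0,0,0,0,0,-1,0,0,0,0,0,0,-1,0,0,0,0,0,0,-0.05,0,0,0,0,0,0,-0.05,0,0,0,0,0,0,-0.05,0,0,0,0,0,0,-0.05,0,0,0,0,0,-0.03,-0.05,0,0,0,0,0,-0.03,-0.05,0,0,0,0,0,-0.03,-0.05])

```text
clock: 14.78
eef_pos: [0.5817, 0.0771, 0.1743]
tcp_rot: [0.121, 0.0, 0.993, -0.0]
wrist_force: [0.5, -0.3, -0.5]
opening: 0.475
grasp_force: 0.0
```

drive_tool(motion=[0,0,0,0.0259,0,-0.0084,0,0,0,0,0.0259,0,-0.0084,0,0,0,0,0.0259,0,-0.0084,0,0,0,0,0.0167,-0.0285,-0.0042,0,0,0,0,0.0167,-0.0285,-0.0042,0,0,0,0,0.0167,-0.0285,-0.0042,0,0,0,0,0.0167,-0.0285,-0.0042,0,0.025,0.78,0.199,0,0,0,0,0.025,0.78,0.199,0,0,0,0,0.025,0.78,0.199,0,0,0,0,0,0,0,0,0,0.0333,0,0,0,0,0,0,0.0333,0,0,0,0,0,0,0.0333,0,0,0,0,0,0,0,0,0,0,0,0,0,0,0,0,0,0,0,0,0,0,0,0,0,0,0,0,0,0])

```text
$.motion: bad value
```

```bash
cat > nx.py <<'E'
from chk import *; import sys
k,phase=sys.argv[1:]; x,y,a=HD[k]; g=GAP[k]; chk()
if phase=="pick":
    o=get_obs();q=o["tcp_rot"];print((Rt(a).inv()*Ro.from_quat([*q[1:],q[0]])).as_rotvec(degrees=True).round(2))
    p=Plan(0).to((x,y,.0035),.0135).grip(0,3).grip(-1,5);p.show()
    Plan(-1,(x,y,.0035),p.R).to((x,y,.18)).turn(Rt(0,14.04)).to((.6032,g,.18),.035).grip(-1,5).show()
else:
    o=get_obs();q=o["tcp_rot"];print(o["opening"],(Rt(0,14.04).inv()*Ro.from_quat([*q[1:],q[0]])).as_rotvec(degrees=True).round(2))
    Plan(-1).to((.6032,g,.12),.031).to((.6032,g,.087),.012).grip(-1,3).grip(-.05,4).to((.5813,g,.1743),.0305).show()
    n=chr(ord(k)+1)
    if n in HD:
        x,y,a=HD[n]; Plan(0,(.5813,g,.1743),Rt(0,14.04)).to((.51,g,.18),.038).to((x,y,.18),.036).turn(Rt(a)).to((x,y,.08)).grip(0,4).show()
E
python3 nx.py C pick
```

```text
[0.5842 0.0773 0.1817] 14.8 [0.1 0.5 4.3]
[ -0.45 -14.46  -3.56]
28
CALL [0,0,0,0.0096,-0.0057,0.0067,0,0,0,0,0.0096,-0.0057,0.0067,0,0,0,0,0.0096,-0.0057,0.0067,0,0,0,0,0.0096,-0.0057,0.0067,0,0,0,0,0.0096,-0.0057,0.0067,0,0,0,0,0.0096,-0.0057,0.0067,0,0,0,0,0.0096,-0.0057,0.0067,0,0,0,0,0.0096,-0.0057,0.0067,0,0,0,0,0.0096,-0.0057,0.0067,0,0,0,0,0.0096,-0.0057,0.0067,0,0,0,0,0.0096,-0.0057,0.0067,0,0,0,0,0.0096,-0.0057,0.0067,0,0,0,0,0.0096,-0.0057,0.0067,0,0,0,0,0.0096,-0.0057,0.0067,0,0,0,0,0.0096,-0.0057,0.0067,0,0,0,0,0.0096,-0.0057,0.0067,0,0,0,0,0.0096,-0.0057,0.0067,0,0,0,0,0.0096,-0.0057,0.0067,0,0,0,0,0.0096,-0.0057,0.0067,0,0,0,0,0.0096,-0.0057,0.0067,0]
CALL [0,0,0,0,0,0,0,0,0,0,0,0,0,0,0,0,0,0,0,0,0,0,0,0,0,0,0,-1,0,0,0,0,0,0,-1,0,0,0,0,0,0,-1,0,0,0,0,0,0,-1,0,0,0,0,0,0,-1]
16
CALL [0,0,0,-0.0088,0,-0.0342,-1,0,0,0,-0.0088,0,-0.0342,-1,0,0,0,-0.0088,0,-0.0342,-1,0,0,0,-0.0088,0,-0.0342,-1,0,0,0,-0.0088,0,-0.0342,-1,-0.002,0.071,-0.003,0,0,0,-1,0,0,0,-0.0334,0.0008,0.0084,-1,0,0,0,-0.0334,0.0008,0.0084,-1,0,0,0,-0.0334,0.0008,0.0084,-1,0,0,0,-0.0334,0.0008,0.0084,-1,0,0,0,-0.0334,0.0008,0.0084,-1,0,0,0,0,0,0,-1,0,0,0,0,0,0,-1,0,0,0,0,0,0,-1,0,0,0,0,0,0,-1,0,0,0,0,0,0,-1]
```

Miscounted zero rows again, and the call was refused harmlessly. I'll use gripper 0.02 as a row marker from here.

drive_tool(motion=[0,0,0,0.0259,0,-0.0084,0.02,0,0,0,0.0259,0,-0.0084,0.02,0,0,0,0.0259,0,-0.0084,0.02,0,0,0,0.0167,-0.0285,-0.0042,0.02,0,0,0,0.0167,-0.0285,-0.0042,0.02,0,0,0,0.0167,-0.0285,-0.0042,0.02,0,0,0,0.0167,-0.0285,-0.0042,0.02,0.025,0.78,0.199,0,0,0,0.02,0.025,0.78,0.199,0,0,0,0.02,0.025,0.78,0.199,0,0,0,0.02,0,0,0,0,0,0.0333,0.02,0,0,0,0,0,0.0333,0.02,0,0,0,0,0,0.0333,0.02,0,0,0,0,0,0,0.02,0,0,0,0,0,0,0.02,0,0,0,0,0,0,0.02])

```text
clock: 16.17
eef_pos: [0.4328, -0.0371, 0.0812]
tcp_rot: [0.0, 0.032, 0.999, -0.0]
wrist_force: [0.5, -0.5, 0.4]
opening: 0.51
grasp_force: 0.0
```

```bash
sed -i 's/Plan(0/Plan(.02/g; s/grip(0,/grip(.02,/g' nx.py; python3 nx.py C pick
```

```text
gap y0.0775: yc 0.0777 yaw 0.2 slope 0.239 axis z@.601 0.0911  x-ext 0.5406 0.6758
gap y0.1325: yc 0.1329 yaw -0.2 slope 0.227 axis z@.601 0.0909  x-ext 0.5403 0.6753
[ 0.4336 -0.0372  0.0818] 16.2 [ 0.6 -0.9  0.8]
[ 0.05 -0.15  0.04]
14
CALL [0,0,0,0.0005,0.0001,0.013,0.02,0,0,0,0.0005,0.0001,0.013,0.02,0,0,0,0.0005,0.0001,0.013,0.02,0,0,0,0.0005,0.0001,0.013,0.02,0,0,0,0.0005,0.0001,0.013,0.02,0,0,0,0.0005,0.0001,0.013,0.02,0,0,0,0,0,0,0.02,0,0,0,0,0,0,0.02,0,0,0,0,0,0,0.02,0,0,0,0,0,0,-1,0,0,0,0,0,0,-1,0,0,0,0,0,0,-1,0,0,0,0,0,0,-1,0,0,0,0,0,0,-1]
18
CALL [0,0,0,-0.0001,0,-0.0353,-1,0,0,0,-0.0001,0,-0.0353,-1,0,0,0,-0.0001,0,-0.0353,-1,0,0,0,-0.0001,0,-0.0353,-1,0,0,0,-0.0001,0,-0.0353,-1,-0.028,-0.772,-0.201,0,0,0,-1,-0.028,-0.772,-0.201,0,0,0,-1,-0.028,-0.772,-0.201,0,0,0,-1,0,0,0,-0.0334,0.0008,0.0084,-1,0,0,0,-0.0334,0.0008,0.0084,-1,0,0,0,-0.0334,0.0008,0.0084,-1,0,0,0,-0.0334,0.0008,0.0084,-1,0,0,0,-0.0334,0.0008,0.0084,-1,0,0,0,0,0,0,-1,0,0,0,0,0,0,-1,0,0,0,0,0,0,-1,0,0,0,0,0,0,-1,0,0,0,0,0,0,-1]
```

A and B are placed accurately. Picking C.

drive_tool(motion=[0,0,0,0.0002,0,0.0128,0.02,0,0,0,0.0002,0,0.0128,0.02,0,0,0,0.0002,0,0.0128,0.02,0,0,0,0.0002,0,0.0128,0.02,0,0,0,0.0002,0,0.0128,0.02,0,0,0,0.0002,0,0.0128,0.02,0,0,0,0,0,0,0.02,0,0,0,0,0,0,0.02,0,0,0,0,0,0,0.02,0,0,0,0,0,0,-1,0,0,0,0,0,0,-1,0,0,0,0,0,0,-1,0,0,0,0,0,0,-1,0,0,0,0,0,0,-1])

```text
clock: 17.38
eef_pos: [0.432, -0.0371, 0.0045]
tcp_rot: [0.001, 0.032, 0.999, -0.0]
wrist_force: [-1.5, 0.0, 7.1]
opening: 0.292
grasp_force: 49.1
```

drive_tool(motion=[0,0,0,0,0,-0.0353,-1,0,0,0,0,0,-0.0353,-1,0,0,0,0,0,-0.0353,-1,0,0,0,0,0,-0.0353,-1,0,0,0,0,0,-0.0353,-1,-0.028,-0.772,-0.201,0,0,0,-1,-0.028,-0.772,-0.201,0,0,0,-1,-0.028,-0.772,-0.201,0,0,0,-1,0,0,0,-0.0334,0.0008,0.0084,-1,0,0,0,-0.0334,0.0008,0.0084,-1,0,0,0,-0.0334,0.0008,0.0084,-1,0,0,0,-0.0334,0.0008,0.0084,-1,0,0,0,-0.0334,0.0008,0.0084,-1,0,0,0,0,0,0,-1,0,0,0,0,0,0,-1,0,0,0,0,0,0,-1,0,0,0,0,0,0,-1,0,0,0,0,0,0,-1])

```text
clock: 18.88
eef_pos: [0.6018, -0.0326, 0.1791]
tcp_rot: [0.121, 0.0, 0.993, 0.0]
wrist_force: [0.7, -0.5, -0.0]
opening: 0.29
grasp_force: 50.0
```

```bash
python3 nx.py C place
```

```text
gap y0.0775: yc 0.0779 yaw -0.8 slope 0.236 axis z@.601 0.0916  x-ext 0.5416 0.6744
gap y0.1325: yc 0.1330 yaw -0.1 slope 0.227 axis z@.601 0.0910  x-ext 0.5403 0.6768
[ 0.6021 -0.0327  0.1792] 18.9 [ 0.5 -0.4 -0.8]
0.2874967029579067 [-0.04  0.16  0.02]
15
CALL [0,0,0,0.0065,0.0001,0.0289,-1,0,0,0,0.0065,0.0001,0.0289,-1,0,0,0,0.0027,0,0.0107,-1,0,0,0,0.0027,0,0.0107,-1,0,0,0,0.0027,0,0.0107,-1,0,0,0,0,0,0,-1,0,0,0,0,0,0,-1,0,0,0,0,0,0,-1,0,0,0,0,0,0,-0.05,0,0,0,0,0,0,-0.05,0,0,0,0,0,0,-0.05,0,0,0,0,0,0,-0.05,0,0,0,0.0001,0,-0.03,-0.05,0,0,0,0.0001,0,-0.03,-0.05,0,0,0,0.0001,0,-0.03,-0.05]
16
CALL [0,0,0,0.0339,0,-0.0114,0.02,0,0,0,0.0339,0,-0.0114,0.02,0,0,0,0.0172,-0.0223,-0.0043,0.02,0,0,0,0.0172,-0.0223,-0.0043,0.02,0,0,0,0.0172,-0.0223,-0.0043,0.02,0,0,0,0.0172,-0.0223,-0.0043,0.02,-0.018,0.78,-0.144,0,0,0,0.02,-0.018,0.78,-0.144,0,0,0,0.02,-0.018,0.78,-0.144,0,0,0,0.02,0,0,0,0,0,0.0333,0.02,0,0,0,0,0,0.0333,0.02,0,0,0,0,0,0.0333,0.02,0,0,0,0,0,0,0.02,0,0,0,0,0,0,0.02,0,0,0,0,0,0,0.02,0,0,0,0,0,0,0.02]
```

drive_tool(motion=[0,0,0,0.0066,0,0.0289,-1,0,0,0,0.0066,0,0.0289,-1,0,0,0,0.0027,0,0.0107,-1,0,0,0,0.0027,0,0.0107,-1,0,0,0,0.0027,0,0.0107,-1,0,0,0,0,0,0,-1,0,0,0,0,0,0,-1,0,0,0,0,0,0,-1,0,0,0,0,0,0,-0.05,0,0,0,0,0,0,-0.05,0,0,0,0,0,0,-0.05,0,0,0,0,0,0,-0.05,0,0,0,0,0,-0.03,-0.05,0,0,0,0,0,-0.03,-0.05,0,0,0,0,0,-0.03,-0.05])

```text
clock: 20.18
eef_pos: [0.5815, -0.0325, 0.1741]
tcp_rot: [0.12, -0.0, 0.993, 0.001]
wrist_force: [0.3, 0.0, 0.4]
opening: 0.474
grasp_force: 0.0
```

drive_tool(motion=[0,0,0,0.0339,0,-0.0114,0.02,0,0,0,0.0339,0,-0.0114,0.02,0,0,0,0.0172,-0.0223,-0.0043,0.02,0,0,0,0.0172,-0.0223,-0.0043,0.02,0,0,0,0.0172,-0.0223,-0.0043,0.02,0,0,0,0.0172,-0.0223,-0.0043,0.02,-0.018,0.78,-0.144,0,0,0,0.02,-0.018,0.78,-0.144,0,0,0,0.02,-0.018,0.78,-0.144,0,0,0,0.02,0,0,0,0,0,0.0333,0.02,0,0,0,0,0,0.0333,0.02,0,0,0,0,0,0.0333,0.02,0,0,0,0,0,0,0.02,0,0,0,0,0,0,0.02,0,0,0,0,0,0,0.02,0,0,0,0,0,0,0.02])

```text
clock: 21.52
eef_pos: [0.4415, -0.1226, 0.0821]
tcp_rot: [0.0, -0.023, 1.0, -0.0]
wrist_force: [-0.1, -0.1, -0.1]
opening: 0.508
grasp_force: 0.0
```

```bash
python3 nx.py D pick
```

```text
gap y-0.0325: yc -0.0314 yaw 0.4 slope 0.250 axis z@.601 0.0916  x-ext 0.5395 0.6739
gap y0.0775: yc 0.0777 yaw 0.0 slope 0.252 axis z@.601 0.0913  x-ext 0.5402 0.6751
gap y0.1325: yc 0.1329 yaw 0.1 slope 0.232 axis z@.601 0.0910  x-ext 0.5401 0.6764
[ 0.4416 -0.1226  0.0821] 21.6 [0.7 0.7 0.6]
[ 0.05 -0.04 -0.01]
14
CALL [0,0,0,0.0004,0.0002,0.0131,0.02,0,0,0,0.0004,0.0002,0.0131,0.02,0,0,0,0.0004,0.0002,0.0131,0.02,0,0,0,0.0004,0.0002,0.0131,0.02,0,0,0,0.0004,0.0002,0.0131,0.02,0,0,0,0.0004,0.0002,0.0131,0.02,0,0,0,0,0,0,0.02,0,0,0,0,0,0,0.02,0,0,0,0,0,0,0.02,0,0,0,0,0,0,-1,0,0,0,0,0,0,-1,0,0,0,0,0,0,-1,0,0,0,0,0,0,-1,0,0,0,0,0,0,-1]
18
CALL [0,0,0,0,0,-0.0353,-1,0,0,0,0,0,-0.0353,-1,0,0,0,0,0,-0.0353,-1,0,0,0,0,0,-0.0353,-1,0,0,0,0,0,-0.0353,-1,0.015,-0.777,0.145,0,0,0,-1,0.015,-0.777,0.145,0,0,0,-1,0.015,-0.777,0.145,0,0,0,-1,0,0,0,-0.0319,0.0068,0.008,-1,0,0,0,-0.0319,0.0068,0.008,-1,0,0,0,-0.0319,0.0068,0.008,-1,0,0,0,-0.0319,0.0068,0.008,-1,0,0,0,-0.0319,0.0068,0.008,-1,0,0,0,0,0,0,-1,0,0,0,0,0,0,-1,0,0,0,0,0,0,-1,0,0,0,0,0,0,-1,0,0,0,0,0,0,-1]
```

drive_tool(motion=[0,0,0,0.0004,0.0002,0.0131,0.02,0,0,0,0.0004,0.0002,0.0131,0.02,0,0,0,0.0004,0.0002,0.0131,0.02,0,0,0,0.0004,0.0002,0.0131,0.02,0,0,0,0.0004,0.0002,0.0131,0.02,0,0,0,0.0004,0.0002,0.0131,0.02,0,0,0,0,0,0,0.02,0,0,0,0,0,0,0.02,0,0,0,0,0,0,0.02,0,0,0,0,0,0,-1,0,0,0,0,0,0,-1,0,0,0,0,0,0,-1,0,0,0,0,0,0,-1,0,0,0,0,0,0,-1])

```text
clock: 22.73
eef_pos: [0.4384, -0.1213, 0.0027]
tcp_rot: [-0.0, -0.023, 1.0, -0.0]
wrist_force: [-1.3, 0.4, 6.1]
opening: 0.287
grasp_force: 49.2
```

drive_tool(motion=[0,0,0,0,0,-0.0353,-1,0,0,0,0,0,-0.0353,-1,0,0,0,0,0,-0.0353,-1,0,0,0,0,0,-0.0353,-1,0,0,0,0,0,-0.0353,-1,0.015,-0.777,0.145,0,0,0,-1,0.015,-0.777,0.145,0,0,0,-1,0.015,-0.777,0.145,0,0,0,-1,0,0,0,-0.0319,0.0068,0.008,-1,0,0,0,-0.0319,0.0068,0.008,-1,0,0,0,-0.0319,0.0068,0.008,-1,0,0,0,-0.0319,0.0068,0.008,-1,0,0,0,-0.0319,0.0068,0.008,-1,0,0,0,0,0,0,-1,0,0,0,0,0,0,-1,0,0,0,0,0,0,-1,0,0,0,0,0,0,-1,0,0,0,0,0,0,-1])

```text
clock: 24.23
eef_pos: [0.601, -0.087, 0.1773]
tcp_rot: [0.12, 0.001, 0.993, 0.001]
wrist_force: [-0.7, 0.2, -0.8]
opening: 0.29
grasp_force: 50.0
```

```bash
python3 nx.py D place
```

```text
gap y-0.0325: yc -0.0234 yaw 0.1 slope 0.216 axis z@.601 0.0905  x-ext 0.5874 0.6729
gap y0.0775: yc 0.0778 yaw 0.2 slope 0.238 axis z@.601 0.0913  x-ext 0.5398 0.6756
gap y0.1325: yc 0.1330 yaw 0.1 slope 0.233 axis z@.601 0.0912  x-ext 0.5396 0.6764
[ 0.6012 -0.0871  0.1774] 24.3 [ 0.6 -0.5 -1.9]
0.2826202998945523 [-0.08  0.23  0.08]
15
CALL [0,0,0,0.0059,-0.0002,0.0281,-1,0,0,0,0.0059,-0.0002,0.0281,-1,0,0,0,0.0026,0,0.0107,-1,0,0,0,0.0026,0,0.0107,-1,0,0,0,0.0026,0,0.0107,-1,0,0,0,0,0,0,-1,0,0,0,0,0,0,-1,0,0,0,0,0,0,-1,0,0,0,0,0,0,-0.05,0,0,0,0,0,0,-0.05,0,0,0,0,0,0,-0.05,0,0,0,0,0,0,-0.05,0,0,0,0.0002,0,-0.03,-0.05,0,0,0,0.0002,0,-0.03,-0.05,0,0,0,0.0002,0,-0.03,-0.05]
16
CALL [0,0,0,0.0339,0,-0.0114,0.02,0,0,0,0.0339,0,-0.0114,0.02,0,0,0,0.0172,-0.0277,-0.0043,0.02,0,0,0,0.0172,-0.0277,-0.0043,0.02,0,0,0,0.0172,-0.0277,-0.0043,0.02,0,0,0,0.0172,-0.0277,-0.0043,0.02,-0.079,0.777,-0.641,0,0,0,0.02,-0.079,0.777,-0.641,0,0,0,0.02,-0.079,0.777,-0.641,0,0,0,0.02,0,0,0,0,0,0.0333,0.02,0,0,0,0,0,0.0333,0.02,0,0,0,0,0,0.0333,0.02,0,0,0,0,0,0,0.02,0,0,0,0,0,0,0.02,0,0,0,0,0,0,0.02,0,0,0,0,0,0,0.02]
```

drive_tool(motion=[0,0,0,0.0059,0,0.0281,-1,0,0,0,0.0059,0,0.0281,-1,0,0,0,0.0026,0,0.0107,-1,0,0,0,0.0026,0,0.0107,-1,0,0,0,0.0026,0,0.0107,-1,0,0,0,0,0,0,-1,0,0,0,0,0,0,-1,0,0,0,0,0,0,-1,0,0,0,0,0,0,-0.05,0,0,0,0,0,0,-0.05,0,0,0,0,0,0,-0.05,0,0,0,0,0,0,-0.05,0,0,0,0,0,-0.03,-0.05,0,0,0,0,0,-0.03,-0.05,0,0,0,0,0,-0.03,-0.05])

```text
clock: 25.53
eef_pos: [0.582, -0.0866, 0.1746]
tcp_rot: [0.12, 0.0, 0.993, 0.001]
wrist_force: [0.8, -0.5, 0.9]
opening: 0.474
grasp_force: 0.0
```

drive_tool(motion=[0,0,0,0.0339,0,-0.0114,0.02,0,0,0,0.0339,0,-0.0114,0.02,0,0,0,0.0172,-0.0277,-0.0043,0.02,0,0,0,0.0172,-0.0277,-0.0043,0.02,0,0,0,0.0172,-0.0277,-0.0043,0.02,0,0,0,0.0172,-0.0277,-0.0043,0.02,-0.079,0.777,-0.641,0,0,0,0.02,-0.079,0.777,-0.641,0,0,0,0.02,-0.079,0.777,-0.641,0,0,0,0.02,0,0,0,0,0,0.0333,0.02,0,0,0,0,0,0.0333,0.02,0,0,0,0,0,0.0333,0.02,0,0,0,0,0,0,0.02,0,0,0,0,0,0,0.02,0,0,0,0,0,0,0.02,0,0,0,0,0,0,0.02])

```text
clock: 26.87
eef_pos: [0.4417, -0.1985, 0.0825]
tcp_rot: [-0.0, -0.101, 0.995, -0.0]
wrist_force: [-0.1, -0.4, -0.3]
opening: 0.509
grasp_force: 0.0
```

```bash
python3 nx.py E pick
```

```text
gap y-0.0875: yc -0.0854 yaw 0.3 slope 0.239 axis z@.601 0.0914  x-ext 0.5412 0.6768
gap y-0.0325: yc -0.0314 yaw -0.7 slope 0.243 axis z@.601 0.0915  x-ext 0.5396 0.6740
gap y0.0775: yc 0.0778 yaw -0.1 slope 0.255 axis z@.601 0.0915  x-ext 0.5405 0.6754
gap y0.1325: yc 0.1330 yaw -0.1 slope 0.224 axis z@.601 0.0911  x-ext 0.5405 0.6758
[ 0.4417 -0.1985  0.0825] 26.9 [ 0.7 -0.6 -0.3]
[0.03 0.02 0.01]
14
CALL [0,0,0,0.0004,0.0001,0.0132,0.02,0,0,0,0.0004,0.0001,0.0132,0.02,0,0,0,0.0004,0.0001,0.0132,0.02,0,0,0,0.0004,0.0001,0.0132,0.02,0,0,0,0.0004,0.0001,0.0132,0.02,0,0,0,0.0004,0.0001,0.0132,0.02,0,0,0,0,0,0,0.02,0,0,0,0,0,0,0.02,0,0,0,0,0,0,0.02,0,0,0,0,0,0,-1,0,0,0,0,0,0,-1,0,0,0,0,0,0,-1,0,0,0,0,0,0,-1,0,0,0,0,0,0,-1]
18
CALL [0,0,0,0,0,-0.0353,-1,0,0,0,0,0,-0.0353,-1,0,0,0,0,0,-0.0353,-1,0,0,0,0,0,-0.0353,-1,0,0,0,0,0,-0.0353,-1,0.077,-0.778,0.641,0,0,0,-1,0.077,-0.778,0.641,0,0,0,-1,0.077,-0.778,0.641,0,0,0,-1,0,0,0,-0.0318,0.0111,0.008,-1,0,0,0,-0.0318,0.0111,0.008,-1,0,0,0,-0.0318,0.0111,0.008,-1,0,0,0,-0.0318,0.0111,0.008,-1,0,0,0,-0.0318,0.0111,0.008,-1,0,0,0,0,0,0,-1,0,0,0,0,0,0,-1,0,0,0,0,0,0,-1,0,0,0,0,0,0,-1,0,0,0,0,0,0,-1]
```

drive_tool(motion=[0,0,0,0.0004,0.0001,0.0131,0.02,0,0,0,0.0004,0.0001,0.0131,0.02,0,0,0,0.0004,0.0001,0.0131,0.02,0,0,0,0.0004,0.0001,0.0131,0.02,0,0,0,0.0004,0.0001,0.0131,0.02,0,0,0,0.0004,0.0001,0.0131,0.02,0,0,0,0,0,0,0.02,0,0,0,0,0,0,0.02,0,0,0,0,0,0,0.02,0,0,0,0,0,0,-1,0,0,0,0,0,0,-1,0,0,0,0,0,0,-1,0,0,0,0,0,0,-1,0,0,0,0,0,0,-1])

```text
clock: 28.08
eef_pos: [0.4385, -0.198, 0.0031]
tcp_rot: [-0.001, -0.101, 0.995, 0.0]
wrist_force: [-0.8, 0.2, 5.3]
opening: 0.291
grasp_force: 49.2
```

drive_tool(motion=[0,0,0,0,0,-0.0353,-1,0,0,0,0,0,-0.0353,-1,0,0,0,0,0,-0.0353,-1,0,0,0,0,0,-0.0353,-1,0,0,0,0,0,-0.0353,-1,0.077,-0.778,0.641,0,0,0,-1,0.077,-0.778,0.641,0,0,0,-1,0.077,-0.778,0.641,0,0,0,-1,0,0,0,-0.0318,0.0111,0.008,-1,0,0,0,-0.0318,0.0111,0.008,-1,0,0,0,-0.0318,0.0111,0.008,-1,0,0,0,-0.0318,0.0111,0.008,-1,0,0,0,-0.0318,0.0111,0.008,-1,0,0,0,0,0,0,-1,0,0,0,0,0,0,-1,0,0,0,0,0,0,-1,0,0,0,0,0,0,-1,0,0,0,0,0,0,-1])

```text
clock: 29.58
eef_pos: [0.6008, -0.1424, 0.1775]
tcp_rot: [0.12, 0.001, 0.993, 0.001]
wrist_force: [0.5, 1.2, -1.5]
opening: 0.29
grasp_force: 50.0
```

```bash
python3 nx.py E place; python3 - <<'E'
from plan import *
Plan(1,(.5813,-.1425,.1743),Rt(0,14.04)).to((.47,-.1,.25)).turn(Rt(0)).grip(1,3).show()
E
```

```text
gap y-0.0875: yc -0.0843 yaw 1.7 slope 0.256 axis z@.601 0.0914  x-ext 0.5519 0.6776
gap y-0.0325: yc -0.0314 yaw -0.2 slope 0.234 axis z@.601 0.0918  x-ext 0.5397 0.6741
gap y0.0775: yc 0.0778 yaw 1.0 slope 0.237 axis z@.601 0.0914  x-ext 0.5407 0.6755
gap y0.1325: yc 0.1329 yaw -0.0 slope 0.242 axis z@.601 0.0912  x-ext 0.5403 0.6763
[ 0.601  -0.1425  0.1777] 29.6 [ 0.2 -0.2 -0.7]
0.2901064749380189 [-0.12  0.22  0.1 ]
15
CALL [0,0,0,0.0058,-0.0001,0.0283,-1,0,0,0,0.0058,-0.0001,0.0283,-1,0,0,0,0.0026,0,0.0107,-1,0,0,0,0.0026,0,0.0107,-1,0,0,0,0.0026,0,0.0107,-1,0,0,0,0,0,0,-1,0,0,0,0,0,0,-1,0,0,0,0,0,0,-1,0,0,0,0,0,0,-0.05,0,0,0,0,0,0,-0.05,0,0,0,0,0,0,-0.05,0,0,0,0,0,0,-0.05,0,0,0,0.0002,0.0001,-0.03,-0.05,0,0,0,0.0002,0.0001,-0.03,-0.05,0,0,0,0.0002,0.0001,-0.03,-0.05]
10
CALL [0,0,0,0.0224,0.0106,-0.0251,1,0,0,0,0.0224,0.0106,-0.0251,1,0,0,0,0.0224,0.0106,-0.0251,1,0,0,0,0.0224,0.0106,-0.0251,1,0,0.78,0,0,0,0,1,0,0.78,0,0,0,0,1,0,0.78,0,0,0,0,1,0,0,0,0,0,0,1,0,0,0,0,0,0,1,0,0,0,0,0,0,1]
```

drive_tool(motion=[0,0,0,0.0058,0,0.0283,-1,0,0,0,0.0058,0,0.0283,-1,0,0,0,0.0026,0,0.0107,-1,0,0,0,0.0026,0,0.0107,-1,0,0,0,0.0026,0,0.0107,-1,0,0,0,0,0,0,-1,0,0,0,0,0,0,-1,0,0,0,0,0,0,-1,0,0,0,0,0,0,-0.05,0,0,0,0,0,0,-0.05,0,0,0,0,0,0,-0.05,0,0,0,0,0,0,-0.05,0,0,0,0,0,-0.03,-0.05,0,0,0,0,0,-0.03,-0.05,0,0,0,0,0,-0.03,-0.05])

```text
clock: 30.88
eef_pos: [0.5821, -0.1417, 0.1745]
tcp_rot: [0.12, 0.0, 0.993, 0.002]
wrist_force: [0.5, -0.6, -0.5]
opening: 0.471
grasp_force: 0.0
```

drive_tool(motion=[0,0,0,0.0224,0.0106,-0.0251,0.02,0,0,0,0.0224,0.0106,-0.0251,0.02,0,0,0,0.0224,0.0106,-0.0251,0.02,0,0,0,0.0224,0.0106,-0.0251,0.02,0,0.78,0,0,0,0,0.02,0,0.78,0,0,0,0,0.02,0,0.78,0,0,0,0,0.02,0,0,0,0,0,0,0.02,0,0,0,0,0,0,0.02])

```text
clock: 31.63
eef_pos: [0.4727, -0.0997, 0.2496]
tcp_rot: [-0.002, -0.0, 1.0, 0.001]
wrist_force: [-0.6, -0.4, 0.0]
opening: 0.51
grasp_force: 0.0
```

```bash
cat > sw.py <<'E'
from chk import *
def swabs():
  for n in ("top","scene"):
    im,d=vision.get_image(n); h=cv2.cvtColor(im,cv2.COLOR_RGB2HSV).astype(int); P,u,v=cloud(n,d,np.ones_like(d,bool))
    col=h[v,u]; sat=(col[:,1]>140)&(col[:,2]>50)
    red=sat&((col[:,0]<6)|(col[:,0]>172)); blu=sat&(col[:,0]>100)&(col[:,0]<125)
    for c,m in(("red",red),("blue",blu)):
        q=P[m&(P[:,2]>.1)&(P[:,2]<.165)&(P[:,0]>.4)&(P[:,0]<.55)&(P[:,1]<-.22)&(P[:,1]>-.42)]
        if len(q)<15: print(n,c,len(q)); continue
        t=q[q[:,2]>np.percentile(q[:,2],98)-.004]
        print(n,c,len(q),"top centre",((t.min(0)+t.max(0))/2).round(4),"zmax",q[:,2].max().round(4), "slice c", [ (lambda s:(s.mean(0).round(4).tolist(),len(s)))(q[(q[:,2]>a)&(q[:,2]<a+.012)]) for a in(.112,.135)])
def stand():
    im,d=vision.get_image("top"); P,u,v=cloud("top",d,np.ones_like(d,bool))
    k=(P[:,0]>.36)&(P[:,0]<.58)&(P[:,1]>.2)&(P[:,1]<.45)
    q=P[k&(P[:,2]>.012)&(P[:,2]<.03)]; r=cv2.minAreaRect((q[:,:2]*1000).astype(np.float32)); print("stand",np.round(r[0],1),np.round(r[1],1),round(r[2],1))
    t=P[k&(P[:,2]>.112)&(P[:,2]<.13)]; from scipy.cluster.vq import kmeans2
    for b in(0,1):
        s=t[(t[:,1]>r[0][1]/1000)==b][:,:2]
        if len(s)>10: c,rad=cv2.minEnclosingCircle((s*1000).astype(np.float32)); print("tube",["blue","red"][b],np.round(c,1),round(rad,1),len(s))
E
python3 - <<'E'
from sw import *
chk(); swabs(); stand()
a=vision.get_image("top")[0][180:310,165:515]; b=vision.get_image("scene")[0]
a=cv2.resize(a,(780,290),interpolation=cv2.INTER_CUBIC)
b=np.hstack([cv2.resize(b[280:380,320:420],(290,290),interpolation=cv2.INTER_CUBIC),cv2.resize(b[160:290,270:490],(490,290),interpolation=cv2.INTER_CUBIC)])
cv2.imwrite("pics/s4.png",np.vstack([a,b])[:,:,::-1])
E
```

```text
gap y-0.0325: yc -0.0315 yaw 0.2 slope 0.250 axis z@.601 0.0916  x-ext 0.5398 0.6740
gap y0.0775: yc 0.0777 yaw 0.1 slope 0.243 axis z@.601 0.0911  x-ext 0.5407 0.6742
gap y0.1325: yc 0.1330 yaw 0.0 slope 0.243 axis z@.601 0.0910  x-ext 0.5400 0.6761
[ 0.4721 -0.0997  0.2497] 31.7 [-1.5 -0.2  0.5]
top red 70 top centre [ 0.4631 -0.2796  0.1568] zmax 0.1591 slice c [([0.4598, -0.2763, 0.1194], 11), ([0.4592, -0.2752, 0.1416], 7)]
top blue 74 top centre [ 0.4809 -0.3581  0.1576] zmax 0.1608 slice c [([0.4777, -0.353, 0.1196], 10), ([0.4773, -0.3519, 0.1385], 7)]
scene red 74 top centre [ 0.4654 -0.2836  0.1554] zmax 0.1576 slice c [([0.4604, -0.2887, 0.1182], 13), ([0.4593, -0.2886, 0.1411], 14)]
scene blue 24 top centre [ 0.4798 -0.3615  0.1552] zmax 0.1573 slice c [([nan, nan, nan], 0), ([nan, nan, nan], 0)]
stand [435.6 321.1] [151.9 162.5] 84.8
tube blue [466.6 277.2] 14.0 81
tube red [474.8 357.3] 14.5 89sw.py:11: RuntimeWarning: Mean of empty slice.
  print(n,c,len(q),"top centre",((t.min(0)+t.max(0))/2).round(4),"zmax",q[:,2].max().round(4), "slice c", [ (lambda s:(s.mean(0).round(4).tolist(),len(s)))(q[(q[:,2]>a)&(q[:,2]<a+.012)]) for a in(.112,.135)])
  ret = um.true_divide(
```

View pics/s4.png

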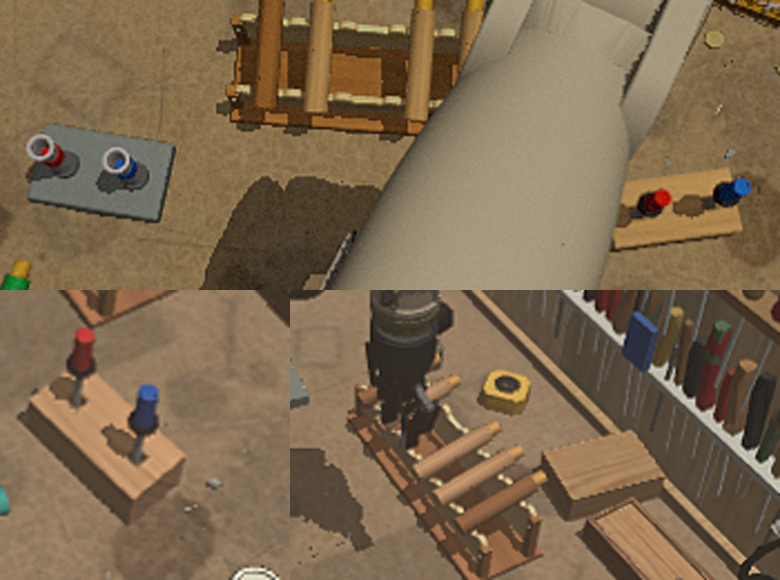

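Four handles show square on the rails in the scene view (the fifth is behind the gripper), and the stand hasn't moved. The red swab is at top (462,270), scene (348,300); the blue one is at top (492,266). Now red.

```bash
python3 - <<'E'
from plan import *
Plan(.02).turn(Rt(0)).to((.4635,-.2796,.23)).grip(.02,3).to((.4635,-.2796,.117),.0225).grip(.02,4).show()
E
```

```text
20
CALL [0.022,-0.026,-0.003,0,0,0,0.02,0,0,0,0.0013,-0.03,0.0034,0.02,0,0,0,0.0013,-0.03,0.0034,0.02,0,0,0,0.0013,-0.03,0.0034,0.02,0,0,0,0.0013,-0.03,0.0034,0.02,0,0,0,0.0013,-0.03,0.0034,0.02,0,0,0,0.0013,-0.03,0.0034,0.02,0,0,0,0,0,0,0.02,0,0,0,0,0,0,0.02,0,0,0,0,0,0,0.02,0,0,0,0,0,0.0188,0.02,0,0,0,0,0,0.0188,0.02,0,0,0,0,0,0.0188,0.02,0,0,0,0,0,0.0188,0.02,0,0,0,0,0,0.0188,0.02,0,0,0,0,0,0.0188,0.02,0,0,0,0,0,0,0.02,0,0,0,0,0,0,0.02,0,0,0,0,0,0,0.02,0,0,0,0,0,0,0.02]
```

drive_tool(motion=[0,0,0,0.0013,-0.03,0.0034,0.02,0,0,0,0.0013,-0.03,0.0034,0.02,0,0,0,0.0013,-0.03,0.0034,0.02,0,0,0,0.0013,-0.03,0.0034,0.02,0,0,0,0.0013,-0.03,0.0034,0.02,0,0,0,0.0013,-0.03,0.0034,0.02,0,0,0,0,0,0,0.02,0,0,0,0,0,0,0.02,0,0,0,0,0,0,0.02,0,0,0,0,0,0.0188,0.02,0,0,0,0,0,0.0188,0.02,0,0,0,0,0,0.0188,0.02,0,0,0,0,0,0.0188,0.02,0,0,0,0,0,0.0188,0.02,0,0,0,0,0,0.0188,0.02,0,0,0,0,0,0,0.02,0,0,0,0,0,0,0.02,0,0,0,0,0,0,0.02,0,0,0,0,0,0,0.02], grip_force=40)

```text
clock: 33.52
eef_pos: [0.4645, -0.2797, 0.1183]
tcp_rot: [-0.001, -0.0, 1.0, 0.0]
wrist_force: [-0.2, -0.6, -0.2]
opening: 0.511
grasp_force: 0.0
```

```bash
python3 - <<'E'
from plan import *
o=get_obs();q=o["tcp_rot"];print(o["eef_pos"],o["opening"],o["wrist_force"],(Rt(0).inv()*Ro.from_quat([*q[1:],q[0]])).as_rotvec(degrees=True).round(2))
b=vision.get_image("scene")[0]; u,v=proj("scene",o["eef_pos"])[0].astype(int); cv2.imwrite("pics/s5.png",cv2.resize(b[v-50:v+60,u-60:u+60],None,fx=5,fy=5,interpolation=cv2.INTER_CUBIC)[:,:,::-1])
E
```

```text
[ 0.464497   -0.27968423  0.11829897] 0.5110006023562181 [-0.21221249 -0.61755192 -0.16849125] [-0.04  0.09 -0.04]
```

View pics/s5.png

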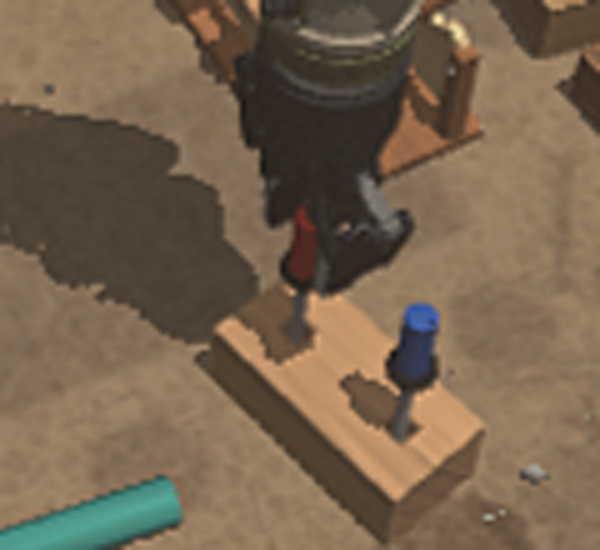

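The red grip sits between the fingers, just above its collar. Close, lift, and carry toward the red tube.

drive_tool(motion=[0,0,0,0,0,0,-1,0,0,0,0,0,0,-1,0,0,0,0,0,0,-1,0,0,0,0,0,0,-1,0,0,0,0,0,0,-1,0,0,0,0,0,0,-1,0,0,0,0,0,-0.02,-1,0,0,0,0,0,-0.03,-1,0,0,0,0,0,-0.03,-1,0,0,0,0,0,-0.03,-1,0,0,0,0,0,-0.03,-1])

```text
clock: 34.48
eef_pos: [0.4635, -0.2791, 0.2572]
tcp_rot: [-0.002, 0.0, 1.0, 0.002]
wrist_force: [0.7, -0.8, -1.1]
opening: 0.197
grasp_force: 39.2
```

drive_tool(motion=[0,0,0,-0.0006,0.035,0,-1,0,0,0,-0.0006,0.035,0,-1,0,0,0,-0.0006,0.035,0,-1,0,0,0,-0.0006,0.035,0,-1,0,0,0,-0.0006,0.035,0,-1,0,0,0,-0.0006,0.035,0,-1,0,0,0,-0.0006,0.035,0,-1,0,0,0,-0.0006,0.035,0,-1,0,0,0,-0.0006,0.035,0,-1,0,0,0,-0.0006,0.035,0,-1,0,0,0,-0.0006,0.035,0,-1,0,0,0,-0.0006,0.035,0,-1,0,0,0,-0.0006,0.035,0,-1,0,0,0,-0.0006,0.035,0,-1,0,0,0,-0.0006,0.035,0,-1,0,0,0,-0.0006,0.035,0,-1,0,0,0,-0.0006,0.035,0,-1])

```text
clock: 35.9
eef_pos: [0.4734, 0.3169, 0.2573]
tcp_rot: [-0.003, -0.0, 1.0, 0.001]
wrist_force: [0.7, 0.2, -0.1]
opening: 0.197
grasp_force: 39.3
```

drive_tool(motion=[0,0,0,0,0,0,-1,0,0,0,0,0,0,-1,0,0,0,0,0,0,-1,0,0,0,0,0,0,-1,0,0,0,0,0,0,-1])

```text
clock: 36.32
eef_pos: [0.4743, 0.3139, 0.258]
tcp_rot: [-0.002, 0.001, 1.0, 0.001]
wrist_force: [0.6, -0.2, -0.6]
opening: 0.196
grasp_force: 39.4
```

```bash
python3 - <<'E'
from sw import *
chk(); stand()
o=get_obs(); q=o["tcp_rot"]; print(o["opening"],(Rt(0).inv()*Ro.from_quat([*q[1:],q[0]])).as_rotvec(degrees=True).round(2))
b,d=vision.get_image("scene"); e=o["eef_pos"]
pts=proj("scene",[e,[e[0],e[1],e[2]-.102],[.4748,.3573,.12]]); print(pts.round(1))
u,v=pts[1].astype(int); print(u,v); cv2.imwrite("pics/s6.png",cv2.resize(b[v-70:v+40,u-60:u+60],None,fx=5,fy=5,interpolation=cv2.INTER_CUBIC)[:,:,::-1])
E
```

```text
gap y-0.1425: yc -0.1401 yaw -0.5 slope 0.242 axis z@.601 0.0911  x-ext 0.5426 0.6767
gap y-0.0875: yc -0.0855 yaw 0.1 slope 0.250 axis z@.601 0.0915  x-ext 0.5416 0.6772
gap y-0.0325: yc -0.0314 yaw -0.7 slope 0.239 axis z@.601 0.0916  x-ext 0.5393 0.6738
gap y0.0775: yc 0.0778 yaw 0.2 slope 0.257 axis z@.601 0.0914  x-ext 0.5402 0.6760
gap y0.1325: yc 0.1330 yaw -0.1 slope 0.237 axis z@.601 0.0912  x-ext 0.5394 0.6754
[0.4744 0.314  0.2581] 36.4 [ 0.1  0.4 -0.2]
stand [435.7 321.2] [152.3 161.1] 84.3
tube blue [467.2 277.9] 14.3 81
tube red [475. 357.] 14.7 81
0.1945217653850663 [-0.14  0.21  0.1 ]
[[255.6 141.9]
 [257.7 166.9]
 [253.3 168.2]]
257 166
```

View pics/s6.png

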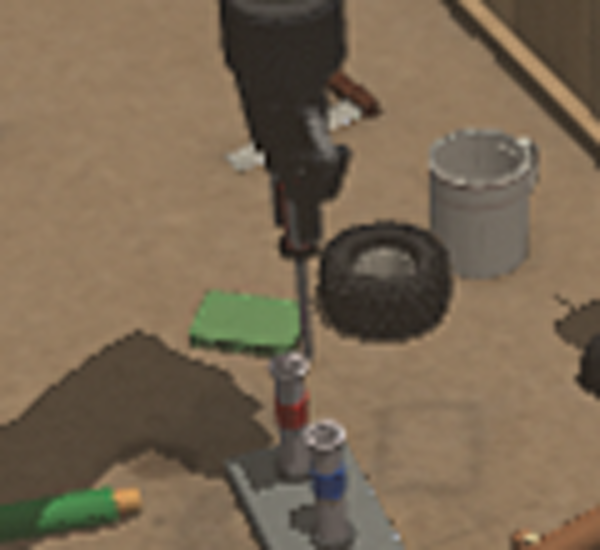

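All five handles pass the check, and the red stem tip is at about (258,167), as projected.

drive_tool(motion=[0,0,0,0,0.0216,0,-1,0,0,0,0,0.0216,0,-1,0,0,0,0,0,0.02,-1,0,0,0,0,0,0,-1,0,0,0,0,0,0,-1,0,0,0,0,0,0,-1,0,0,0,0,0,0,-1,0,0,0,0,0,0,-1])

```text
clock: 37.13
eef_pos: [0.4747, 0.3581, 0.2391]
tcp_rot: [-0.001, 0.0, 1.0, 0.002]
wrist_force: [0.4, 0.6, -0.4]
opening: 0.199
grasp_force: 39.5
```

```bash
python3 - <<'E'
from sw import *
stand()
o=get_obs(); q=o["tcp_rot"]; print(o["eef_pos"],(Rt(0).inv()*Ro.from_quat([*q[1:],q[0]])).as_rotvec(degrees=True).round(2))
Plan(-1).turn(Rt(0)).to((.475,.3572,.215),.012).to((.475,.3572,.134),.006).show()
E
```

```text
stand [435.2 320.3] [152.9 163.2] 85.2
tube blue [466.9 277.7] 14.2 79
tube red [474.5 356.5] 14.3 73
[0.4746358  0.35815982 0.23899927] [-0.18  0.15  0.04]
18
CALL [0.029,-0.025,-0.007,0,0,0,-1,0,0,0,-0.0001,-0.0003,0.008,-1,0,0,0,-0.0001,-0.0003,0.008,-1,0,0,0,-0.0001,-0.0003,0.008,-1,0,0,0,0,0,0.0058,-1,0,0,0,0,0,0.0058,-1,0,0,0,0,0,0.0058,-1,0,0,0,0,0,0.0058,-1,0,0,0,0,0,0.0058,-1,0,0,0,0,0,0.0058,-1,0,0,0,0,0,0.0058,-1,0,0,0,0,0,0.0058,-1,0,0,0,0,0,0.0058,-1,0,0,0,0,0,0.0058,-1,0,0,0,0,0,0.0058,-1,0,0,0,0,0,0.0058,-1,0,0,0,0,0,0.0058,-1,0,0,0,0,0,0.0058,-1]
```

drive_tool(motion=[0.029,-0.025,0,0,0,0,-1,0,0,0,-0.0001,-0.0004,0.008,-1,0,0,0,-0.0001,-0.0004,0.008,-1,0,0,0,-0.0001,-0.0004,0.008,-1,0,0,0,0,0,0.006,-1,0,0,0,0,0,0.006,-1,0,0,0,0,0,0.006,-1,0,0,0,0,0,0.006,-1])

```text
clock: 37.85
eef_pos: [0.4743, 0.3572, 0.1893]
tcp_rot: [-0.001, 0.0, 1.0, -0.0]
wrist_force: [-0.3, 0.3, -0.8]
opening: 0.195
grasp_force: 39.5
```

drive_tool(motion=[0,0,0,0,0,0.006,-1,0,0,0,0,0,0.006,-1,0,0,0,0,0,0.006,-1,0,0,0,0,0,0.006,-1,0,0,0,0,0,0.006,-1,0,0,0,0,0,0.006,-1,0,0,0,0,0,0.006,-1,0,0,0,0,0,0.006,-1,0,0,0,0,0,0.006,-1,0,0,0,0,0,0,-1,0,0,0,0,0,0,-1,0,0,0,0,0,0,-1])

```text
clock: 38.85
eef_pos: [0.4742, 0.3572, 0.1358]
tcp_rot: [-0.001, -0.0, 1.0, -0.0]
wrist_force: [0.3, -0.4, -0.0]
opening: 0.201
grasp_force: 39.5
```

drive_tool(motion=[0,0,0,0,0,0.0015,-1,0,0,0,0,0,0.0015,-1,0,0,0,0,0,0.001,-1,0,0,0,0,0,0,-1,0,0,0,0,0,0,-1])

```text
clock: 39.27
eef_pos: [0.4747, 0.3574, 0.1326]
tcp_rot: [-0.0, 0.0, 1.0, -0.0]
wrist_force: [-0.9, 1.6, 3.1]
opening: 0.2
grasp_force: 39.8
```

```bash
python3 - <<'E'
from h import *
o=get_obs(); print(o["eef_pos"],o["wrist_force"]); b=vision.get_image("scene")[0]
u,v=proj("scene",o["eef_pos"])[0].astype(int); cv2.imwrite("pics/s7.png",cv2.resize(b[v-35:v+45,u-45:u+55],None,fx=6,fy=6,interpolation=cv2.INTER_CUBIC)[:,:,::-1])
E
```

```text
[0.47466834 0.35735037 0.13255654] [-0.86351605  1.60712331  3.06110766]
```

View pics/s7.png

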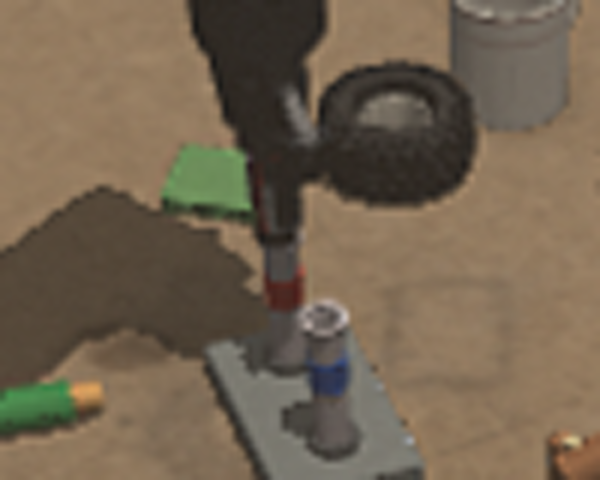

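The collar looks to be at the mouth, around crop pixel (280,235). I'll press a little more to feel the stop.

drive_tool(motion=[0,0,0,0,0,0.001,-1,0,0,0,0,0,0.001,-1,0,0,0,0,0,0,-1,0,0,0,0,0,0,-1])

```text
clock: 39.65
eef_pos: [0.4747, 0.3574, 0.1324]
tcp_rot: [0.001, -0.0, 1.0, 0.0]
wrist_force: [-4.3, -2.0, 13.8]
opening: 0.2
grasp_force: 41.0
```

Seated: 13.8 N with no further travel. Release, retreat, and go to blue.

drive_tool(motion=[0,0,0,0,0,-0.001,-1,0,0,0,0,0,0,-1,0,0,0,0,0,0,0.02,0,0,0,0,0,0,0.02,0,0,0,0,0,0,0.02,0,0,0,0,0,0,0.02,0,0,0,0,0,0,0.02,0,0,0,0,0,-0.02,0.02,0,0,0,0,0,-0.03,0.02,0,0,0,0,0,-0.03,0.02,0,0,0,0,0,-0.02,0.02])

```text
clock: 40.57
eef_pos: [0.475, 0.3575, 0.2336]
tcp_rot: [0.0, 0.0, 1.0, 0.0]
wrist_force: [-0.2, 0.4, 0.3]
opening: 0.513
grasp_force: 0.0
```

drive_tool(motion=[0,0,0,-0.0003,-0.0358,0,0.02,0,0,0,-0.0003,-0.0358,0,0.02,0,0,0,-0.0003,-0.0358,0,0.02,0,0,0,-0.0003,-0.0358,0,0.02,0,0,0,-0.0003,-0.0358,0,0.02,0,0,0,-0.0003,-0.0358,0,0.02,0,0,0,-0.0003,-0.0358,0,0.02,0,0,0,-0.0003,-0.0358,0,0.02,0,0,0,-0.0003,-0.0358,0,0.02,0,0,0,-0.0003,-0.0358,0,0.02,0,0,0,-0.0003,-0.0358,0,0.02,0,0,0,-0.0003,-0.0358,0,0.02,0,0,0,-0.0003,-0.0358,0,0.02,0,0,0,-0.0003,-0.0358,0,0.02,0,0,0,-0.0003,-0.0358,0,0.02,0,0,0,-0.0003,-0.0358,0,0.02,0,0,0,-0.0003,-0.0358,0,0.02,0,0,0,-0.0003,-0.0358,0,0.02,0,0,0,-0.0003,-0.0358,0,0.02])

```text
clock: 42.15
eef_pos: [0.4798, -0.3248, 0.2313]
tcp_rot: [-0.001, 0.0, 1.0, -0.0]
wrist_force: [0.7, 0.5, 0.4]
opening: 0.51
grasp_force: 0.0
```

drive_tool(motion=[0,0,0,0,0,0,0.02,0,0,0,0,0,0,0.02,0,0,0,0,0,0,0.02,0,0,0,0,0,0,0.02])

```text
clock: 42.48
eef_pos: [0.4801, -0.3217, 0.2314]
tcp_rot: [-0.001, -0.0, 1.0, 0.0]
wrist_force: [-1.1, -0.1, 0.2]
opening: 0.51
grasp_force: 0.0
```

```bash
python3 - <<'E'
from sw import *
stand(); chk(); swabs()
b=vision.get_image("top")[0]; u,v=proj("top",[.4747,.3574,.12])[0].astype(int)
s=vision.get_image("scene")[0]; m,n=proj("scene",[.4747,.3574,.12])[0].astype(int)
cv2.imwrite("pics/s8.png",np.hstack([cv2.resize(x,(400,400),interpolation=cv2.INTER_CUBIC) for x in(b[v-25:v+55,u-25:u+55],s[n-30:n+50,m-30:m+50])])[:,:,::-1])
Plan(.02).turn(Rt(0)).to((.481,-.3579,.118),.025).grip(.02,4).show()
E
```

```text
stand [434.9 320.6] [151.9 163.1] 84.9
tube blue [467.2 277.5] 13.8 81
tube red [474.  356.9] 14.6 65
gap y-0.1425: yc -0.1401 yaw -0.7 slope 0.250 axis z@.601 0.0911  x-ext 0.5422 0.6776
gap y-0.0875: yc -0.0853 yaw -0.3 slope 0.252 axis z@.601 0.0913  x-ext 0.5410 0.6770
gap y-0.0325: yc -0.0314 yaw -0.5 slope 0.242 axis z@.601 0.0915  x-ext 0.5396 0.6735
gap y0.0775: yc 0.0779 yaw 0.1 slope 0.209 axis z@.601 0.0910  x-ext 0.5398 0.6750
gap y0.1325: yc 0.1329 yaw -0.9 slope 0.229 axis z@.601 0.0910  x-ext 0.5397 0.6754
[ 0.4803 -0.3216  0.2317] 42.6 [ 0.   0.4 -0.4]
top red 0
top blue 0
scene red 0
scene blue 25 top centre [ 0.4798 -0.3612  0.1561] zmax 0.1581 slice c [([nan, nan, nan], 0), ([nan, nan, nan], 0)]
10
CALL [-0.008,-0.008,0.012,0,0,0,0.02,0,0,0,-0.0001,-0.0071,0.0228,0.02,0,0,0,-0.0001,-0.0071,0.0228,0.02,0,0,0,-0.0001,-0.0071,0.0228,0.02,0,0,0,-0.0001,-0.0071,0.0228,0.02,0,0,0,-0.0001,-0.0071,0.0228,0.02,0,0,0,0,0,0,0.02,0,0,0,0,0,0,0.02,0,0,0,0,0,0,0.02,0,0,0,0,0,0,0.02]sw.py:11: RuntimeWarning: Mean of empty slice.
  print(n,c,len(q),"top centre",((t.min(0)+t.max(0))/2).round(4),"zmax",q[:,2].max().round(4), "slice c", [ (lambda s:(s.mean(0).round(4).tolist(),len(s)))(q[(q[:,2]>a)&(q[:,2]<a+.012)]) for a in(.112,.135)])
  ret = um.true_divide(
```

View pics/s8.png

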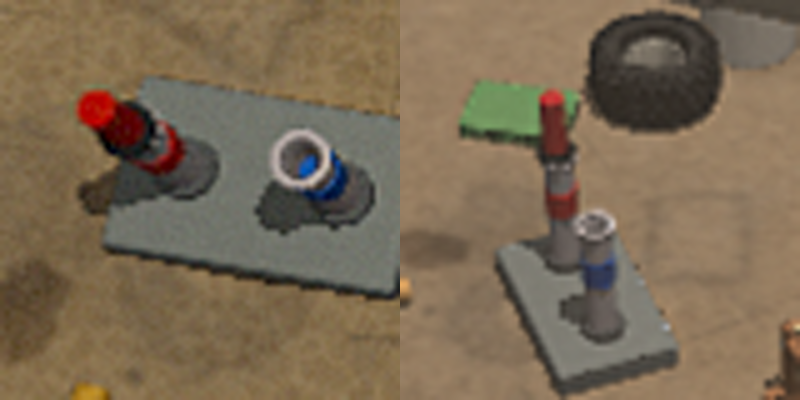

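drive_tool(motion=[0,0,0,-0.0005,-0.0181,0,0.02,0,0,0,-0.0005,-0.0181,0,0.02,0,0,0,0,0,0,0.02,0,0,0,0,0,0,0.02,0,0,0,0,0,0,0.02,0,0,0,0,0,0.019,0.02,0,0,0,0,0,0.019,0.02,0,0,0,0,0,0.019,0.02,0,0,0,0,0,0.019,0.02,0,0,0,0,0,0.019,0.02,0,0,0,0,0,0.0185,0.02,0,0,0,0,0,0,0.02,0,0,0,0,0,0,0.02,0,0,0,0,0,0,0.02,0,0,0,0,0,0,0.02])

```text
clock: 44.03
eef_pos: [0.4819, -0.3597, 0.1197]
tcp_rot: [0.0, -0.0, 1.0, -0.001]
wrist_force: [0.2, 0.2, -0.0]
opening: 0.512
grasp_force: 0.0
```

```bash
python3 - <<'E'
from sw import *
o=get_obs(); print(o["eef_pos"])
for n in("top","scene"):
    im,d=vision.get_image(n); P,u,v=cloud(n,d,np.ones_like(d,bool)); h=cv2.cvtColor(im,cv2.COLOR_RGB2HSV).astype(int)[v,u]
    k=(np.hypot(P[:,0]-.4747,P[:,1]-.3574)<.03); r=k&(h[:,1]>140)&((h[:,0]<6)|(h[:,0]>172))
    q=P[r&(P[:,2]>.115)]; print(n,len(q),"z",np.percentile(q[:,2],[0,5,50,95,100]).round(4)); t=q[q[:,2]>np.percentile(q[:,2],97)-.005]; print(((t.min(0)+t.max(0))/2).round(4))
    c=P[k&(P[:,2]>.11)&(P[:,2]<.14)&(h[:,2]<60)]; print("collar dark",len(c),np.percentile(c[:,2],[5,50,95]).round(4) if len(c) else "", c.mean(0).round(4) if len(c) else "")
E
```

```text
[ 0.48187275 -0.35968625  0.11973693]
top 94 z [0.1252 0.1292 0.1632 0.1724 0.1748]
[0.4735 0.3572 0.1714]
collar dark 47 [0.122  0.1252 0.1296] [0.4697 0.3529 0.1257]
scene 40 z [0.1274 0.1313 0.1503 0.1701 0.1706]
[0.4711 0.3524 0.168 ]
collar dark 13 [0.1197 0.1246 0.1272] [0.4716 0.3493 0.1242]
```

Red is home (its top reads 0.170 m). Picking blue.

drive_tool(motion=[0,0,0,0.001,0.0015,0.001,0.02,0,0,0,0,0,0,0.02,0,0,0,0,0,0,-1,0,0,0,0,0,0,-1,0,0,0,0,0,0,-1,0,0,0,0,0,0,-1,0,0,0,0,0,0,-1,0,0,0,0,0,0,-1,0,0,0,0,0,-0.02,-1,0,0,0,0,0,-0.03,-1,0,0,0,0,0,-0.03,-1,0,0,0,0,0,-0.03,-1,0,0,0,0,0,-0.03,-1])

```text
clock: 45.22
eef_pos: [0.4799, -0.3572, 0.258]
tcp_rot: [-0.001, -0.0, 1.0, 0.0]
wrist_force: [-0.4, -0.2, -1.1]
opening: 0.202
grasp_force: 39.2
```

drive_tool(motion=[0,0,0,0.0008,0.0353,0,-1,0,0,0,0.0008,0.0353,0,-1,0,0,0,0.0008,0.0353,0,-1,0,0,0,0.0008,0.0353,0,-1,0,0,0,0.0008,0.0353,0,-1,0,0,0,0.0008,0.0353,0,-1,0,0,0,0.0008,0.0353,0,-1,0,0,0,0.0008,0.0353,0,-1,0,0,0,0.0008,0.0353,0,-1,0,0,0,0.0008,0.0353,0,-1,0,0,0,0.0008,0.0353,0,-1,0,0,0,0.0008,0.0353,0,-1,0,0,0,0.0008,0.0353,0,-1,0,0,0,0.0008,0.0353,0,-1,0,0,0,0.0008,0.0353,0,-1,0,0,0,0.0008,0.0353,0,-1])

```text
clock: 46.55
eef_pos: [0.4667, 0.209, 0.2565]
tcp_rot: [-0.001, -0.0, 1.0, -0.0]
wrist_force: [0.7, -0.2, -1.1]
opening: 0.198
grasp_force: 39.3
```

drive_tool(motion=[0,0,0,0,0,0,-1,0,0,0,0,0,0,-1,0,0,0,0,0,0,-1,0,0,0,0,0,0,-1,0,0,0,0,0,0,-1])

```text
clock: 46.97
eef_pos: [0.4675, 0.206, 0.2567]
tcp_rot: [-0.001, 0.001, 1.0, -0.0]
wrist_force: [-0.3, 0.1, -0.0]
opening: 0.202
grasp_force: 39.4
```

```bash
python3 - <<'E'
from sw import *
stand()
o=get_obs(); e=o["eef_pos"]; q=o["tcp_rot"]; print(e,o["opening"],(Rt(0).inv()*Ro.from_quat([*q[1:],q[0]])).as_rotvec(degrees=True).round(2))
im,d=vision.get_image("scene"); pts=proj("scene",[e,[e[0],e[1],e[2]-.1035],[.467,.2777,.12]]); print(pts.round(1))
u,v=pts[1].astype(int); print(u,v); cv2.imwrite("pics/s9.png",cv2.resize(im[v-50:v+50,u-60:u+50],None,fx=5.5,fy=5.5,interpolation=cv2.INTER_CUBIC)[:,:,::-1])
E
```

```text
stand [466.1 254.6] [88.7 46. ] 19.6
[0.46757441 0.20594438 0.25672127] 0.19782932489517902 [0.04 0.07 0.12]
[[268.1 161.3]
 [269.6 186.7]
 [260.8 181.9]]
269 186
```

View pics/s9.png

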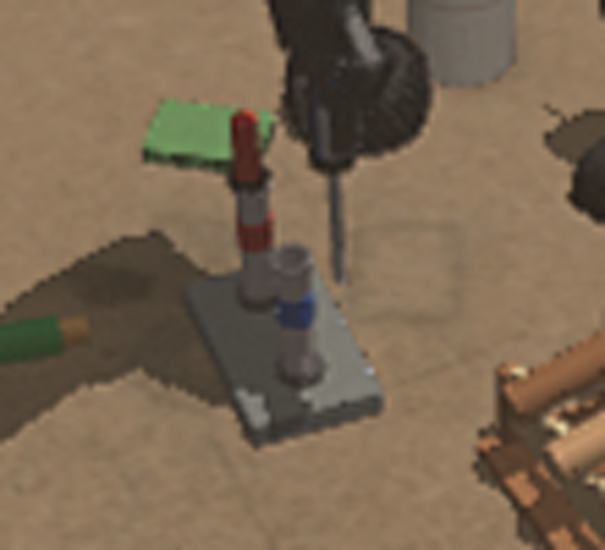

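Blue is held upright. The stem tip (271,187) and the mouth (262,183) are both about 1.5 px right of their projections, so they agree with each other.

drive_tool(motion=[0,0,0,0.0002,0.0239,0,-1,0,0,0,0.0002,0.0239,0,-1,0,0,0,0.0002,0.0239,0,-1,0,0,0,0,0,0.018,-1,0,0,0,0,0,0,-1,0,0,0,0,0,0,-1,0,0,0,0,0,0,-1,0,0,0,0,0,0,-1,0,0,0,0,0,0,-1])

```text
clock: 47.82
eef_pos: [0.4673, 0.2783, 0.2395]
tcp_rot: [-0.0, 0.001, 1.0, -0.0]
wrist_force: [-0.2, 0.6, -0.5]
opening: 0.204
grasp_force: 39.5
```

```bash
python3 - <<'E'
from sw import *
o=get_obs(); e=o["eef_pos"]; q=o["tcp_rot"]; print(e,(Rt(0).inv()*Ro.from_quat([*q[1:],q[0]])).as_rotvec(degrees=True).round(2))
im,d=vision.get_image("scene"); pts=proj("scene",[[e[0],e[1],e[2]-.1035],[.467,.2777,.12],[.4747,.3574,.17]]); print(pts.round(1))
stand()
u,v=pts[1].astype(int); print(u,v); cv2.imwrite("pics/s10.png",cv2.resize(im[v-30:v+30,u-30:u+30],None,fx=9,fy=9,interpolation=cv2.INTER_CUBIC)[:,:,::-1])
E
```

```text
[0.46727455 0.27828038 0.23949374] [0.01 0.   0.07]
[[260.5 178.2]
 [260.8 181.9]
 [252.2 156.7]]
stand [470.7 317.5] [151.7  89.7] 84.6
tube blue [466.6 277.4] 14.2 66
tube red [471.7 356.1] 14.5 47
260 181
```

View pics/s10.png

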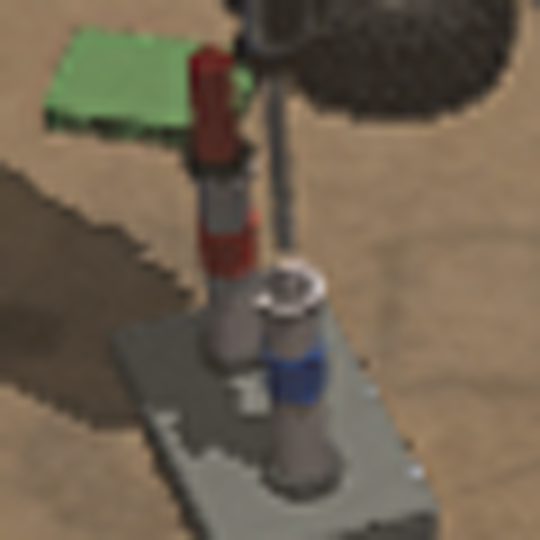

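The stem tip (crop 285,250) is above the centre of the blue mouth (crop 292,285). Lowering.

drive_tool(motion=[0,0,0,0.0001,-0.0002,0.008,-1,0,0,0,0.0001,-0.0002,0.008,-1,0,0,0,0.0001,-0.0002,0.008,-1,0,0,0,0,0,0.006,-1,0,0,0,0,0,0.006,-1,0,0,0,0,0,0.006,-1,0,0,0,0,0,0.006,-1])

```text
clock: 48.5
eef_pos: [0.4663, 0.2782, 0.1899]
tcp_rot: [-0.001, -0.0, 1.0, -0.0]
wrist_force: [-0.7, 0.2, -0.2]
opening: 0.197
grasp_force: 39.5
```

drive_tool(motion=[0,0,0,0,0,0,-1])

```text
clock: 48.58
eef_pos: [0.4657, 0.278, 0.1891]
tcp_rot: [-0.002, -0.0, 1.0, -0.001]
wrist_force: [-0.4, -0.4, 0.0]
opening: 0.198
grasp_force: 39.5
```

drive_tool(motion=[0,0,0,0,0,0.006,-1,0,0,0,0,0,0.006,-1,0,0,0,0,0,0.006,-1,0,0,0,0,0,0.006,-1,0,0,0,0,0,0.006,-1,0,0,0,0,0,0.006,-1,0,0,0,0,0,0.006,-1,0,0,0,0,0,0.006,-1,0,0,0,0,0,0.005,-1,0,0,0,0,0,0.003,-1,0,0,0,0,0,0,-1,0,0,0,0,0,0,-1,0,0,0,0,0,0,-1])

```text
clock: 49.67
eef_pos: [0.466, 0.278, 0.1343]
tcp_rot: [-0.001, 0.0, 1.0, -0.001]
wrist_force: [0.5, 0.4, -0.7]
opening: 0.2
grasp_force: 39.5
```

drive_tool(motion=[0,0,0,0,0,0.001,-1,0,0,0,0,0,0.001,-1,0,0,0,0,0,0,-1,0,0,0,0,0,0,-1])

```text
clock: 50.0
eef_pos: [0.4664, 0.2782, 0.1327]
tcp_rot: [-0.001, 0.0, 1.0, -0.0]
wrist_force: [-0.8, 0.4, 0.5]
opening: 0.197
grasp_force: 39.6
```

drive_tool(motion=[0,0,0,0,0,0.001,-1,0,0,0,0,0,0.001,-1,0,0,0,0,0,0,-1,0,0,0,0,0,0,-1])

```text
clock: 50.33
eef_pos: [0.4666, 0.2782, 0.1322]
tcp_rot: [0.0, 0.0, 1.0, -0.0]
wrist_force: [-2.6, -1.6, 9.4]
opening: 0.2
grasp_force: 40.6
```

Blue is seated at 9.4 N. Release and back off.

drive_tool(motion=[0,0,0,0,0,-0.001,-1,0,0,0,0,0,0,-1,0,0,0,0,0,0,0.02,0,0,0,0,0,0,0.02,0,0,0,0,0,0,0.02,0,0,0,0,0,0,0.02,0,0,0,0,0,0,0.02,0,0,0,0,0,-0.02,0.02,0,0,0,0,0,-0.03,0.02,0,0,0,0,0,-0.03,0.02,0,0,0,0,0,-0.03,0.02,0,0,0,0,0,-0.03,0.02])

```text
clock: 51.33
eef_pos: [0.4662, 0.2781, 0.2729]
tcp_rot: [-0.001, -0.0, 1.0, -0.0]
wrist_force: [0.9, 0.2, 0.7]
opening: 0.509
grasp_force: 0.0
```

drive_tool(motion=[0,0,0,0.01,-0.035,0,0.02,0,0,0,0.01,-0.035,0,0.02,0,0,0,0.01,-0.035,0,0.02,0,0,0,0.01,-0.035,0,0.02,0,0,0,0,-0.035,0,0.02,0,0,0,0,-0.035,0,0.02,0,0,0,0,-0.035,0,0.02,0,0,0,0,-0.035,0,0.02,0,0,0,0,-0.035,0,0.02,0,0,0,0,-0.035,0,0.02,0,0,0,0,-0.035,0,0.02,0,0,0,0,-0.035,0,0.02,0,0,0,0,-0.035,0,0.02,0,0,0,0,-0.035,0,0.02,0,0,0,0,-0.035,0,0.02,0,0,0,0,0,0,0.02,0,0,0,0,0,0,0.02,0,0,0,0,0,0,0.02])

```text
clock: 52.83
eef_pos: [0.4262, -0.2465, 0.2717]
tcp_rot: [-0.001, 0.0, 1.0, 0.0]
wrist_force: [-0.5, 0.7, 0.0]
opening: 0.51
grasp_force: 0.0
```

```bash
python3 - <<'E'
from sw import *
chk(); stand()
im,d=vision.get_image("top"); P,u,v=cloud("top",d,np.ones_like(d,bool)); h=cv2.cvtColor(im,cv2.COLOR_RGB2HSV).astype(int)[v,u]
for n,c,m in(("red",(.4747,.3574),(h[:,0]<6)|(h[:,0]>172)),("blue",(.467,.278),(h[:,0]>100)&(h[:,0]<125))):
    q=P[m&(h[:,1]>130)&(np.hypot(P[:,0]-c[0],P[:,1]-c[1])<.03)&(P[:,2]>.125)]; t=q[q[:,2]>np.percentile(q[:,2],97)-.005]
    print(n,np.percentile(q[:,2],[50,95]).round(4),((t.min(0)+t.max(0))/2).round(4))
cv2.imwrite("pics/end.png",cv2.resize(im[140:300,160:440],(784,448),interpolation=cv2.INTER_CUBIC)[:,:,::-1])
E
```

```text
gap y-0.1425: yc -0.1400 yaw -1.1 slope 0.247 axis z@.601 0.0912  x-ext 0.5422 0.6766
gap y-0.0875: yc -0.0853 yaw 0.2 slope 0.250 axis z@.601 0.0914  x-ext 0.5408 0.6762
gap y-0.0325: yc -0.0314 yaw -0.3 slope 0.245 axis z@.601 0.0912  x-ext 0.5394 0.6743
gap y0.0775: yc 0.0777 yaw 0.3 slope 0.236 axis z@.601 0.0913  x-ext 0.5407 0.6759
gap y0.1325: yc 0.1329 yaw -0.1 slope 0.237 axis z@.601 0.0909  x-ext 0.5399 0.6761
[ 0.4263 -0.2459  0.2719] 52.9 [ 0.1 -0.3 -0.6]
stand [434.9 321.1] [152.1 163. ] 84.6
tube blue [467.1 278. ] 14.1 62
tube red [473.8 357.5] 15.1 65
red [0.164  0.1732] [0.4733 0.357  0.1713]
blue [0.168  0.1732] [0.4664 0.2767 0.1718]
```

View pics/end.png

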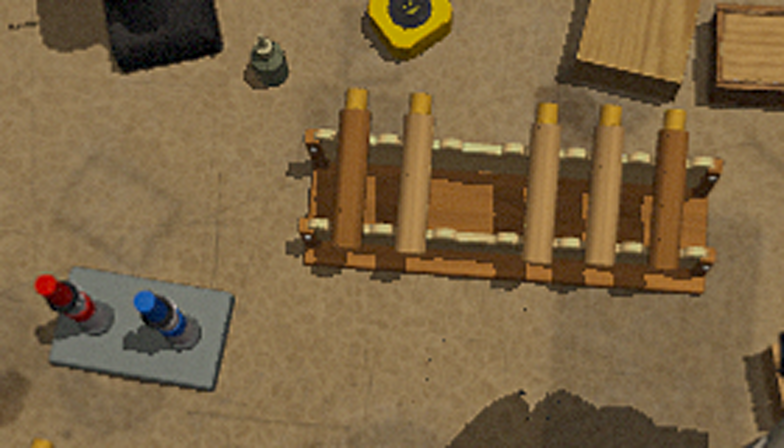

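Five handles lie in their own gaps with ferrules uphill, both swabs are home, and the bottle at crop (266,62) stands.

```bash
python3 -c "
from workcell import manip; print(manip.sign_off())"
```

```text
the job is handed in; nothing more can be done
None
```

I handed the job in at about 53 s of robot time: all five handles present are in their own gaps with ferrules uphill, both swabs are home in the tubes of their colours, and the oil bottle still stands (sign-off gave no verdict).

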